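Start a batch of yoghurt

ROBOT

A 7-joint arm with a two-finger parallel gripper is mounted at the origin on the work surface. World frame = base frame: x ahead of the robot, y to its left, z up, the work surface at z = 0. Lengths are in mm, angles in rad, forces in N, time in s.
With the tool pointing down it reaches from about 400 to 875 mm from the base axis. Payload 4.4 kg.
Tool frame: the origin (TCP) lies midway between the tips of the shut fingers; the grasp point (between the pads) lies 19 mm behind it; z points along the fingers, y is the direction in which the jaws open and shut (so a half turn about z gives the same grasp; the last joint's range is limited). The gripper opens to 85 mm and grips with 20 to 120 N. Pads are 22 mm wide; open, the fingers measure 114 mm over their backs; the gripper's body (76 mm by 85 mm) begins 54 mm behind the grasp point. The pads swing forward as they close: fully open they stand 13 mm farther back than shut.
Start: joints at [1.239, 0.628, 0.038, 1.517, -0.027, 0.996, -0.02], TCP at [170.77, -627.18, 231.313] pointing down, gripper open.
Joint ranges: [-3.06, 3.06], [-0.37, 2.12], [-1.25, 1.32], [0.18, 2.47], [-1.1, 4.24], [0.23, 1.98], [-2.94, 2.94]. Speed limits (rad/s): [2.57, 2.57, 3.14, 3.14, 3.14, 3.14, 3.14].

INTERFACE

Orientations are given as [roll, pitch, yaw] about the fixed x, y, z axes, in that order (R = Rz(yaw) Ry(pitch) Rx(roll)).
In Python, from cell import ctrl, vision gives the robot as it stands.
- The arm moves only by the tool play_rows, never from a script. Its arguments are lists of equal length, an entry for each row: "slide": the shift along the tool's x, y, z in mm, a list of three; "turn": the turn about the tool's z in rad; "fingers": the opening, from 0 (shut) to 1 (fully open). A call has 1 to 5 rows; each row is the pose to reach, as a shift and turn from the pose measured when the call began, along the tool's axes at that moment; what a row does not reach only later rows make up. A row lasts 1/8 s, in which the tool goes at most 62.5 mm and 10.7 degrees, less where a joint would pass 70% of its speed; a pose out of reach is approached as far as the arm can. A call with a gripper value outside its range is refused whole. The fingers move at their own pace and stop on an object; the grip force is fixed at half the most. Time passes only in rows, so rows that repeat a pose let the fingers close. It gives the time, the measured TCP pose, the force and the opening at its end, in the units of the state.
- ctrl.read_state(): the state, without advancing time (a new reading comes with each control period).
- vision.get_image(name): name is "side" or "top"; returns (picture, depth): 480x640x3 uint8, blue, green, red; 480x640 float32, mm along the optical axis (not along the pixel's ray), 0 where there is no reading.
- vision.camera_params(name): a dict with "fx", "fy", "cx", "cy" (pixels), "position" and "rotation" of the camera in the world. Camera axes: x right, y up, looking along -z (the intrinsics and any distortion apply to the point x, -y, -z); pixel columns grow to the right and rows downward; lengths in mm; the calibration is good to about 2 mm. A picture is of the moment at which its call begins. camera_params takes no time and is no camera call.
- ctrl.finish_job(): hands the job in, once; it reports no verdict.
The state is a dict: "clock": time; "qpos": joint angles; "qd": joint speeds; "tau": joint torques, N m; "eef_pos": TCP position; "tool_rot": TCP orientation; "force": force on the tool from outside, world axes, zero at the start; "torque": the same for the moment, N m; "width": finger opening in mm.
Only numpy, scipy, OpenCV 4.12 (cv2) and the standard library are available. Lean on these libraries where they do the work, as an engineer would, in place of code of your own. Each camera call takes 0.05 s, during which the arm holds its last target.

TASK

The yoghurt maker was left on: first turn its dial fully back, anticlockwise to its stop, which is off. Then start a new batch: lift the black cover off the yoghurt maker and set it down flat on the wooden chopping board, stand every white yoghurt jar that is on the table upright in the maker's tray, and put the cover back, fully down over the tray. Only then turn the dial so that its pointer is at the long thick mark, and leave everything else where it is.

Things in the scene. Friction and masses are not known exactly. Their poses are not given: they have to be found in the camera images.
- maker: Yoghurt maker, fixed to the table, cream: a round base of 216 mm diameter, 45 mm high, carrying a shallow round aluminium tray, with a console (130 mm in x, 45 mm high) reaching out on its -y side to 245 mm from the centre, the dial on the console's top. Origin: under the round base's centre, on the table. z up; the console lies along its own -y.
- tray (a point): Centre of the tray's flat floor, 49 mm above the table, axes as the maker's. The floor is 168 mm across inside an upright rim 8 mm high and 4 mm thick (176 mm over the outside). Four jars fit, for example at 50 mm from the centre a quarter turn apart. The flat shoulder round the rim, on which the cover's edge rests, is 4 mm below this point.
- cover: Black round cover (192 mm diameter, 4 mm wall, open below, 88 mm high without its knob, 0.28 to 0.42 kg), loose, standing on the maker at the start. Its 184 mm opening goes over the tray's rim with 4 mm play all round. Origin: centre of its open lower edge; z up. Seated, its origin is 4 mm below tray.
- cover_knob (a point): On the cover's axis, 110 mm above its lower edge: the place to grip the round dark wood knob on top (32 mm diameter, from 88 to 124 mm above the lower edge).
- board: Light wooden chopping board lying flat, fixed, 250 (x) x 230 (y) x 15 mm, to the left of the maker. Origin: centre of its underside, on the table.
- dial (a joint): Dial angle in rad: 0 (off, an end stop) points along the maker's own -x, and it grows clockwise seen from above, up to 4.72; it starts somewhere between 0.6 and 1.7. Off is below 0.12. Ticks every 0.5236 rad from 0; the long thick tick is at 2.094. Friction holds it where it is left (about 0.04 N m).
- dial_grip (a point): On the dial's axis, at half height of its upright bar grip, 70 mm above the table. The black bar is 56 mm long, 14 mm wide and 30 mm high (55 to 85 mm above the table), on a disc of 62 mm; grip it across its width. Its own x axis lies along the bar, away from the pointer; it turns with the dial.
- dial_pointer (a point): The pointer end of the dial's bar (white line on top), 28 mm from its axis.
- mark (a point): Middle of the long thick black tick on the console, 48 mm from the dial's axis, the only one of its kind among the ten ticks.
- jar1: White ceramic yoghurt jar with a flat steel lid, closed, loose, standing on the table: 54 mm diameter, 62 mm high (ceramic up to 50 mm, lid 51 mm diameter above), 0.15 to 0.27 kg. Origin: centre of its underside, z up. Two to four of the four jars are present.
- jar2: White ceramic yoghurt jar with a flat steel lid, closed, loose, standing on the table: 54 mm diameter, 62 mm high (ceramic up to 50 mm, lid 51 mm diameter above), 0.15 to 0.27 kg. Origin: centre of its underside, z up. Two to four of the four jars are present.
- jar3: White ceramic yoghurt jar with a flat steel lid, closed, loose, standing on the table: 54 mm diameter, 62 mm high (ceramic up to 50 mm, lid 51 mm diameter above), 0.15 to 0.27 kg. Origin: centre of its underside, z up. Two to four of the four jars are present.
- jar4: White ceramic yoghurt jar with a flat steel lid, closed, loose, standing on the table: 54 mm diameter, 62 mm high (ceramic up to 50 mm, lid 51 mm diameter above), 0.15 to 0.27 kg. Origin: centre of its underside, z up. Two to four of the four jars are present.
- tin_small: Cream storage tin with black lid, 84 mm diameter, 105 mm high; a bystander to be left alone. Origin: centre of its underside.
- spice_tin: Small cream tin with black lid, 48 mm diameter (52 over the lid), 70 mm high, among the jars; a bystander to be left alone. Origin: centre of its underside.
- mug: Blue mug, 80 mm diameter, 90 mm high, handle to its +y; a bystander to be left alone. Origin: centre of its underside.
- bowl: White bowl, 110 mm diameter, 50 mm high; a bystander to be left alone. Origin: centre of its underside.
- spoon: Spoon lying flat, 170 mm long along its x; a bystander to be left alone. Origin: its underside, at the middle of its length.
- spatula: Spatula lying flat, 190 mm long along its x; a bystander to be left alone. Origin: its underside, at the middle of its length.
There are look-alikes about, which are no part of the job. What is shaped like the jar2 but yellow is not meant. Leave any red look-alike of the jar3 alone.

How it is judged (in metres and radians):
On the way, in this order (a step that is already met when the one before it is completed fails the run):
1. the dial is turned back to off (value of joint dial below 0.12 rad), for 0.2 s.
2. the cover stands flat on the chopping board, let go (horizontal distance between cover and board below 0.08 m and z of cover in the frame of board between 0.01 and 0.02 m and angle between cover's own z axis and vertical below 0.05 rad and contact force between cover and the fingers below 0.05 N), for 0.2 s.
3. every jar present stands upright on the tray's floor, let go (horizontal distance between each of jar1, jar2, jar3, jar4 and tray below 0.066 m and z of jar1 in the frame of tray between -0.005 and 0.006 m and angle between each of jar1, jar2, jar3, jar4's own z axis and vertical below 0.12 rad and z of jar2 in the frame of tray between -0.005 and 0.006 m and z of jar3 in the frame of tray between -0.005 and 0.006 m and z of jar4 in the frame of tray between -0.005 and 0.006 m and linear speed of each of jar1, jar2, jar3, jar4 below 0.03 m/s and contact force between each of jar1, jar2, jar3, jar4 and the fingers below 0.05 N), for 0.2 s.
4. the cover is back, fully down over the tray and let go, with the jars inside (horizontal distance between cover and tray below 0.009 m and z of cover in the frame of tray between -0.009 and 0.001 m and angle between cover's own z axis and vertical below 0.04 rad and contact force between cover and the fingers below 0.05 N and linear speed of cover below 0.02 m/s and horizontal distance between each of jar1, jar2, jar3, jar4 and tray below 0.066 m and z of jar1 in the frame of tray between -0.005 and 0.006 m and angle between each of jar1, jar2, jar3, jar4's own z axis and vertical below 0.12 rad and z of jar2 in the frame of tray between -0.005 and 0.006 m and z of jar3 in the frame of tray between -0.005 and 0.006 m and z of jar4 in the frame of tray between -0.005 and 0.006 m), for 0.2 s.
5. the dial's pointer is at the long thick mark (value of joint dial between 1.989 and 2.199 rad), for 0.2 s.
At the end, for the whole second after the job is handed in: Every jar present stands upright on the tray's floor (origin within 66 mm of the centre), the cover is seated (origin within 9 mm of the tray's axis, edge down on the shoulder within 5 mm, tilt under 0.04 rad), the dial reads 2.094 rad within 0.105 rad (6 degrees), and all is released and at rest (all of step 4 and all of step 5 and linear speed of each of jar1, jar2, jar3, jar4 below 0.03 m/s and velocity of joint dial below 0.05 rad/s); the robot touches nothing.
It fails at once if a tin, the mug, the bowl, the spoon or the spatula is moved more than 40 mm (distance of any of tin_small, spice_tin, mug, bowl, spoon, spatula from where it was at the start of the episode above 0.04 m).
Of jar1, jar2, jar3, jar4 only 2 to 4 are there at a start; the rules pass over those that are not, and their reading is None.
At some moment in a run one of jar1, jar2, jar3, jar4 may be knocked a few centimetres aside while the robot is not near it.
It also fails if it takes over 210 s, if anything falls off the work surface, if the arm or the gripper's body presses on something with over 40 N, if the wrist force passes 120 N, or if a joint passes its speed limit or range.

## Working session

There is one attempt and no reset: what is moved stays moved. The work goes in short steps, Python scripts to look and compute and a tool call to move; the robot and the scene stay as the last step left them, time stands still between calls to the robot, and variables do not carry over. Pictures are saved under pics/ and viewed, and the job is handed in when it is done.

Besides the shell and the picture viewer there is one more tool, called after "Call:" by a JSON object that holds its "fn" and its "kwargs", one argument or row to a line. play_rows: Moves the arm, as the interface text tells. Its arguments: {"type":"object","properties":{"slide":{"type":"array"},"turn":{"type":"array"},"fingers":{"type":"array"}},"required":["slide","turn","fingers"]}

```bash
ls; mkdir -p pics; python3 - <<'E'
from cell import ctrl, vision
import cv2
print(ctrl.read_state())
for n in("top","side"):
    im,d=vision.get_image(n); cv2.imwrite(f"pics/{n}0.png",im); print(n,vision.camera_params(n))
    import numpy as np; np.save(f"{n}0.npy",d)
E
```

```text
pics
{'clock': 0.0, 'qpos': array([ 1.23917363,  0.62935459,  0.03844098,  1.51841175, -0.02700326,
        0.99629638, -0.0199839 ]), 'qd': array([ 4.64477111e-05,  8.85833005e-04,  1.48979402e-03,  7.88123014e-04,
        1.22346978e-04, -1.01412002e-03, -2.04450098e-03]), 'tau': array([ 3.16565083e-04, -5.63387489e+01,  1.22654099e+00, -1.93441415e+01,
        1.11181301e-02,  1.03846935e-02,  3.24771395e-05]), 'eef_pos': array([ 170.6145001 , -626.53499554,  230.36960423]), 'tool_rot': array([-3.13964072e+00,  2.38516136e-05,  2.65836843e-01]), 'force': array([-0.36070505, -0.11214808,  0.04349177]), 'torque': array([0.03253906, 0.04425284, 0.01209327]), 'width': 85.64291658458725}
top {'fx': 522.5936303371891, 'fy': 522.5936303371891, 'cx': 323.93843831381037, 'cy': 243.71037882499036, 'position': array([ 441.00842165,  -26.04559365, 1377.99231639]), 'rotation': array([ 0.09657948, -0.01191989, -1.5539915 ])}
side {'fx': 500.7652327120316, 'fy': 500.7652327120316, 'cx': 315.4324813408577, 'cy': 240.9934737973065, 'position': array([ 471.94345966,  906.06908881, 1064.38298427]), 'rotation': array([ 7.91679884e-01,  1.89773358e-03, -3.05003528e+00])}
```

View pics/top0.png

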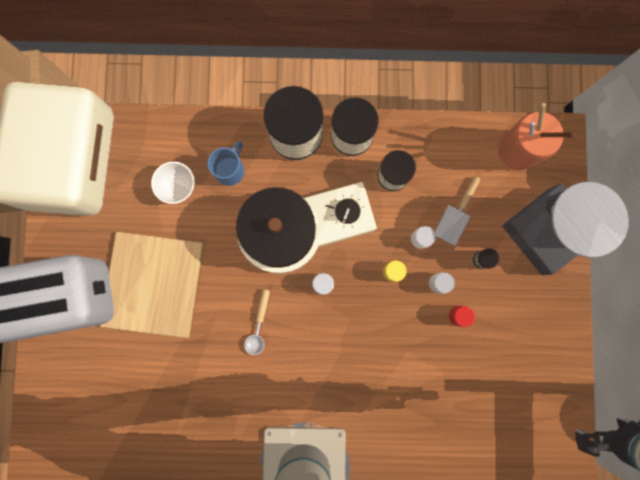

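View pics/side0.png

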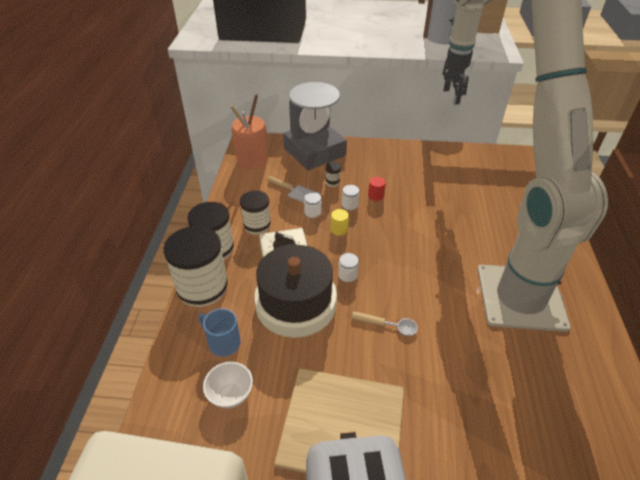

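The top view shows three white jars with steel lids at (323,284), (423,237) and (441,283). The look-alikes are yellow at (396,271) and red at (461,316), plus the spice tin at (486,259). The knob is at (275,225), the dial at (347,211) and the board around (152,285).

```bash
cat > h.py <<'E'
import numpy as np, cv2
from scipy.spatial.transform import Rotation as R
from cell import ctrl, vision
def cam(n):
    p=vision.camera_params(n); return p,R.from_euler('xyz',p['rotation']).as_matrix(),np.array(p['position'])
def dep(n,u,v,d):
    p,M,t=cam(n); return M@np.array([(u-p['cx'])/p['fx']*d,-(v-p['cy'])/p['fy']*d,-d])+t
def atz(n,u,v,z):
    p,M,t=cam(n); r=M@np.array([(u-p['cx'])/p['fx'],-(v-p['cy'])/p['fy'],-1]); return t+r*(z-t[2])/r[2]
def proj(n,P):
    p,M,t=cam(n); c=M.T@(np.array(P)-t); return p['cx']-p['fx']*c[0]/c[2], p['cy']+p['fy']*c[1]/c[2]
def cloud(n,d):
    p,M,t=cam(n); v,u=np.mgrid[:480,:640]
    c=np.stack([(u-p['cx'])/p['fx']*d,-(v-p['cy'])/p['fy']*d,-d],-1); return c@M.T+t
def crop(im,u0,v0,u1,v1,k,name):
    cv2.imwrite(name,cv2.resize(im[v0:v1,u0:u1],None,fx=k,fy=k,interpolation=cv2.INTER_CUBIC))
def shot(n):
    im,d=vision.get_image(n); return im,d
E
python3 - <<'E'
from h import *
im=cv2.imread('pics/top0.png'); d=np.load('top0.npy'); C=cloud('top',d)
crop(im,300,170,400,245,8,'pics/c1.png'); crop(im,300,210,500,340,4,'pics/c2.png')
for n,(u,v) in dict(knob=(275,225),cover=(275,245),tab=(380,330),board=(152,285),dial=(347,211),con=(330,222),j1=(323,284),j2=(423,237),j3=(441,283),y=(396,271),sp=(486,259)).items():
    print(n,C[v,u].round(1))
# lid fits
for n,(u,v) in dict(j1=(323,284),j2=(423,237),j3=(441,283)).items():
    w=C[v-18:v+18,u-18:u+18].reshape(-1,3); m=abs(w[:,2]-62)<5; q=w[m]; c,r=cv2.minEnclosingCircle(q[:,:2].astype(np.float32)); print(n,c,r,q.mean(0),m.sum())
# cover top
w=C[180:285,225:330].reshape(-1,3); m=abs(w[:,2]-133)<4; q=w[m]; print('cover',cv2.minEnclosingCircle(q[:,:2].astype(np.float32)),q.mean(0))
m=w[:,2]>160; q=w[m]; print('knob',cv2.minEnclosingCircle(q[:,:2].astype(np.float32)),q.mean(0))
# board
w=C[220:345,95:210].reshape(-1,3); m=abs(w[:,2]-15)<4; q=w[m]; print('board',cv2.minAreaRect(q[:,:2].astype(np.float32)),q.mean(0))
w=C[180:250,300:385].reshape(-1,3); m=(abs(w[:,2]-45)<4); q=w[m]; print('console',cv2.minAreaRect(q[:,:2].astype(np.float32)),q.mean(0))
m=(abs(w[:,2]-85)<5); q=w[m]; print('bar',cv2.minAreaRect(q[:,:2].astype(np.float32)),q.mean(0),m.sum())
E
```

```text
knob [600.4  76.5 166.5]
cover [556.5  77.9 134.4]
tab [ 351.  -190.5   -1.3]
board [457.8 402.7  17.6]
dial [650.2 -95.8  82.6]
con [627.5 -54.5  39.9]
j1 [467.1 -38.9  61. ]
j2 [ 590.3 -290.6   63. ]
j3 [ 474.5 -334.9   66.8]
y [ 502.8 -222.1   64.2]
sp [ 536.8 -448.8   67.6]
j1 (469.60760498046875, -37.39263916015625) 25.111553192138672 [469.60394611 -37.54930544  61.89046315] 298
j2 (593.70166015625, -294.388427734375) 25.79827880859375 [ 593.70416029 -294.60233906   62.24766699] 286
j3 (477.35205078125, -341.9897155761719) 26.18599510192871 [ 476.42725335 -342.49543671   61.76800743] 297
cover ((603.3773803710938, 79.3988265991211), 96.05522155761719) [602.2276034   79.1757463  133.09697357]
knob ((528.737060546875, 30.00088882446289), 104.1034927368164) [565.92300789  54.93970706 443.24902259]
board ((460.7565612792969, 406.69775390625), (230.61199951171875, 249.68177795410156), 83.62405395507812) [461.8264541  402.10115551  15.12490265]
console ((652.00830078125, -94.81184387207031), (137.45132446289062, 229.03884887695312), 16.932613372802734) [648.67782019 -78.12744228  45.03380408]
bar ((622.8779907226562, -58.3448486328125), (32.381446838378906, 155.56002807617188), 40.74931716918945) [653.71168796 -94.04018886  83.02280574] 92
```

View pics/c1.png

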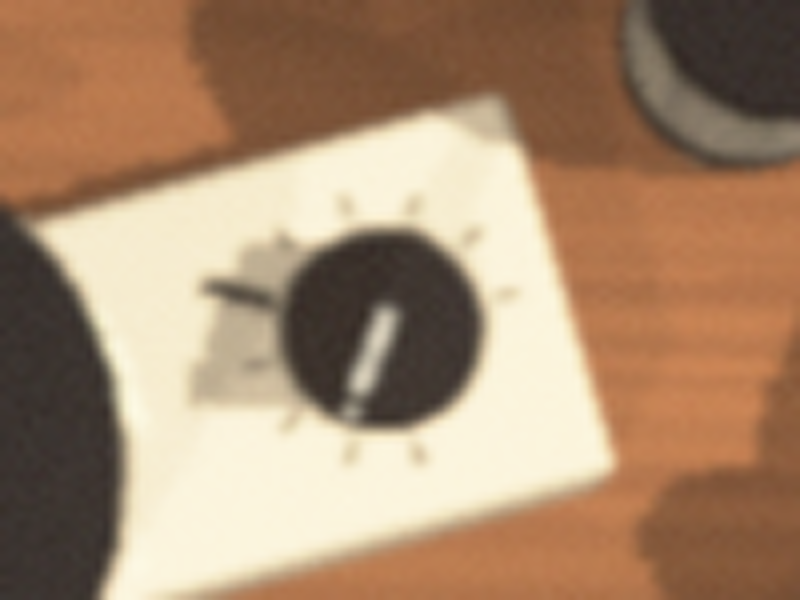

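View pics/c2.png

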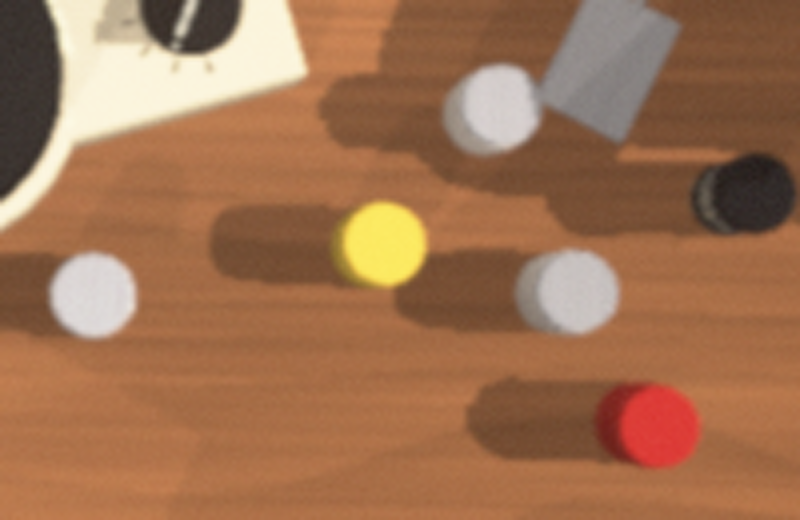

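```bash
python3 - <<'E'
from h import *
im=cv2.imread('pics/top0.png'); d=np.load('top0.npy'); C=cloud('top',d)
t=[(418,455),(350,452),(290,420),(256,363),(240,294),(284,240),(346,207),(414,207),(472,238),(508,293)]
P=np.array([atz('top',300+(x+.5)/8-.5,170+(y+.5)/8-.5,45)[:2] for x,y in t])
from scipy.optimize import least_squares
ang=np.arange(10)*np.pi/6
def f(p): # dir: -x maker rotated clockwise by ang: yaw+pi-ang
    a=p[2]+np.pi-ang; r=np.array([p[3]]*10)
    return (P-p[:2]-np.c_[np.cos(a),np.sin(a)]*r[:,None]).ravel()
s=least_squares(f,[650,-95,.28,48]); print('dial c,yaw,r',s.x,abs(s.fun).max()); p=s.x
c=p[:2]-np.array([602.5,79.2]); print('from cover',np.hypot(*c),np.arctan2(c[0],-c[1]))
# bar line
q=[atz('top',300+(x+.5)/8-.5,170+(y+.5)/8-.5,85)[:2] for x,y in [(388,310),(352,410)]]
v=q[1]-q[0]; print('pointer',q,np.linalg.norm(v),'dial angle',(p[2]+np.pi-np.arctan2(v[1],v[0]))%(2*np.pi),'world',np.arctan2(v[1],v[0]))
w=C[215:236,265:286].reshape(-1,3); q=w[w[:,2]>158]; print('knob',cv2.minEnclosingCircle(q[:,:2].astype(np.float32)),q.mean(0),q[:,2].min(),q[:,2].max())
print([proj('top',(p[0],p[1],z)) for z in(45,85)])
E
```

```text
dial c,yaw,r [ 6.57056884e+02 -9.79896637e+01  2.90692600e-01  4.23896632e+01] 4.096357576437171
from cover 185.3985720569922 0.2986896116689034
pointer [array([656.63979078, -98.25048169]), array([624.85616868, -87.39583467])] 33.586038704613365 dial angle 0.6197902766207726 world 2.8124949768498144
knob ((528.737060546875, 30.00088882446289), 104.1034927368164) [600.30689201  77.34118548 185.21058422] 159.3687734461828 1377.992316385966
[(np.float64(347.0663690176908), np.float64(210.69089760310675)), (np.float64(347.9604598682146), np.float64(208.1458767689561))]
```

```bash
cat >> h.py <<'E'
def go(x,y,z,yaw=None):
    s=ctrl.read_state(); M=R.from_euler('xyz',s['tool_rot']).as_matrix()
    sl=M.T@(np.array([x,y,z])-s['eef_pos']); cy=s['tool_rot'][2]
    t=0 if yaw is None else -((yaw-cy+np.pi)%(2*np.pi)-np.pi)
    print('t',round(s['clock'],2),'tcp',s['eef_pos'].round(1),'rot',s['tool_rot'].round(3),'F',s['force'].round(1),'w',round(s['width'],1),'q7',s['qpos'][6].round(2),'slide',sl.round(0),'turn',round(t,3))
E
python3 -c "
from h import *
go(656,-97,200,-.33)"
```

```text
t 0.1 tcp [ 170.6 -626.6  230.5] rot [-3.14   0.     0.266] F [-0.5  1.1 -0.3] w 85.2 q7 -0.02 slide [ 607. -384.   31.] turn 0.596
```

Call:
{"fn": "play_rows", "kwargs": {
  "slide": [
    [50,-30,0],
    [100,-60,0],
    [150,-90,0],
    [200,-125,0],
    [250,-158,0]
  ],
  "turn": [0.1,0.2,0.3,0.45,0.596],
  "fingers": [0.5,0.5,0.5,0.5,0.5]
}}

```text
clock: 0.72
eef_pos: [371.3, -406.7, 230.5]
tool_rot: [-3.14, 0.001, -0.335]
force: [0.8, -0.0, -0.1]
width: 42.8
```

```bash
python3 -c "
from h import *
go(656,-97,200,-.33)"
```

```text
t 0.72 tcp [ 371.3 -406.7  230.5] rot [-3.14e+00  1.00e-03 -3.35e-01] F [ 0.8 -0.  -0.1] w 42.8 q7 -1.0 slide [ 167. -386.   31.] turn -0.005
```

Call:
{"fn": "play_rows", "kwargs": {
  "slide": [
    [25,-55,0],
    [50,-110,0],
    [75,-165,0],
    [95,-220,0],
    [120,-275,0]
  ],
  "turn": [0,0,0,0,0],
  "fingers": [0.5,0.5,0.5,0.5,0.5]
}}

```text
clock: 1.35
eef_pos: [575.7, -184.8, 230.5]
tool_rot: [-3.14, 0.002, -0.335]
force: [0.6, -0.2, -0.8]
width: 42.5
```

Call:
{"fn": "play_rows", "kwargs": {
  "slide": [
    [24,-55,10],
    [47,-111,20],
    [47,-111,60],
    [47,-111,80],
    [47,-111,80]
  ],
  "turn": [0,0,0,0,0],
  "fingers": [0.5,0.5,0.5,0.5,0.5]
}}

```text
clock: 1.98
eef_pos: [654.8, -94.8, 148.3]
tool_rot: [-3.141, 0.007, -0.335]
force: [0.6, -0.3, 0.2]
width: 42.8
```

```bash
python3 -c "
from h import *
go(656,-97,60,-.33)
im,d=shot('side'); u,v=map(int,proj('side',(656,-97,85))); print(u,v); crop(im,u-70,v-60,u+70,v+50,5,'pics/s1.png')
im,d=shot('top'); crop(im,300,170,400,245,8,'pics/t1.png')
"
```

```text
t 1.98 tcp [654.8 -94.8 148.3] rot [-3.141  0.007 -0.335] F [ 0.6 -0.3  0.2] w 42.8 q7 -1.67 slide [ 2.  2. 88.] turn -0.005
283 235
```

View pics/s1.png

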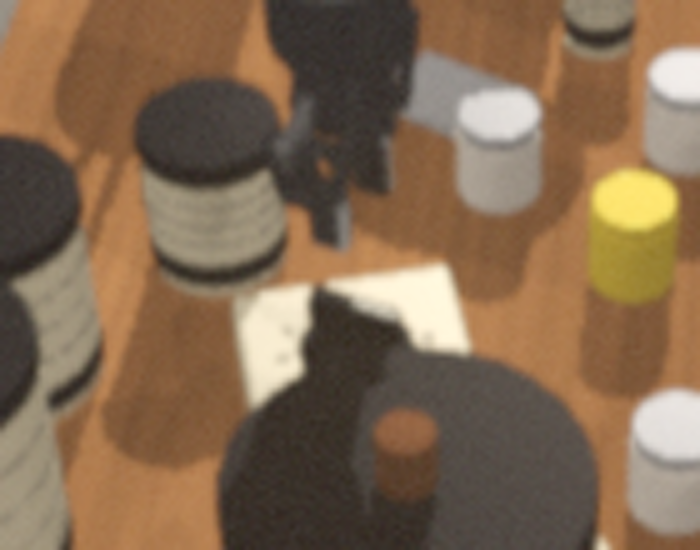

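The fingers hang over the dial with the jaws across the bar. Going down.

Call:
{"fn": "play_rows", "kwargs": {
  "slide": [
    [1,2,30],
    [2,2,55],
    [2,2,75],
    [2,2,87],
    [2,2,87]
  ],
  "turn": [0,0,0,0,0],
  "fingers": [0.5,0.5,0.5,0.5,0.5]
}}

```text
clock: 2.7
eef_pos: [657.7, -97.9, 63.7]
tool_rot: [-3.14, 0.002, -0.336]
force: [-0.2, 0.4, 0.6]
width: 42.7
```

Call:
{"fn": "play_rows", "kwargs": {
  "slide": [
    [0,0,0],
    [0,0,0],
    [0,0,0],
    [0,0,0],
    [0,0,0]
  ],
  "turn": [0,0,0,0,0],
  "fingers": [0.1,0.0,0.0,0.0,0.0]
}}

```text
clock: 3.32
eef_pos: [658.0, -99.1, 64.9]
tool_rot: [-3.141, 0.001, -0.336]
force: [-1.7, -2.2, 5.7]
width: 12.6
```

```bash
python3 -c "
from h import *
go(656,-97,60,.29)"
```

```text
t 3.33 tcp [658.  -99.1  64.9] rot [-3.141e+00  1.000e-03 -3.360e-01] F [-1.7 -2.2  5.7] w 12.6 q7 -1.65 slide [-3. -1.  5.] turn -0.626
```

Call:
{"fn": "play_rows", "kwargs": {
  "slide": [
    [0,0,0],
    [0,0,0],
    [0,0,0],
    [0,0,0],
    [0,0,0]
  ],
  "turn": [-0.13,-0.26,-0.4,-0.53,-0.63],
  "fingers": [0,0,0,0,0]
}}

```text
clock: 3.95
eef_pos: [657.9, -99.4, 64.9]
tool_rot: [-3.141, 0.0, 0.297]
force: [-0.4, -2.0, -0.2]
width: 12.6
```

```bash
python3 -c "
from h import *
go(656,-97,60,.29); print(ctrl.read_state()['torque'])"
```

```text
t 3.95 tcp [657.9 -99.4  64.9] rot [-3.141  0.     0.297] F [-0.4 -2.  -0.2] w 12.6 q7 -1.18 slide [-1. -3.  5.] turn 0.007
[-0.23168065  0.13275476 -0.03761288]
```

Call:
{"fn": "play_rows", "kwargs": {
  "slide": [
    [0,0,0],
    [0,0,0],
    [0,0,0]
  ],
  "turn": [-0.05,-0.1,-0.1],
  "fingers": [0,0,0]
}}

```text
clock: 4.32
eef_pos: [657.9, -99.5, 65.0]
tool_rot: [-3.14, -0.0, 0.393]
force: [-1.0, -0.3, 0.8]
width: 12.6
```

```bash
python3 -c "
from h import *
go(656,-97,60,.29); print(ctrl.read_state()['torque'])"
```

```text
t 4.33 tcp [657.9 -99.5  65. ] rot [-3.14  -0.     0.393] F [-1.  -0.3  0.8] w 12.6 q7 -1.11 slide [-1. -3.  5.] turn 0.103
[ 0.00519075  0.12940053 -1.67793077]
```

Call:
{"fn": "play_rows", "kwargs": {
  "slide": [
    [0,0,0],
    [0,0,0],
    [0,0,-30],
    [0,0,-90],
    [0,0,-130]
  ],
  "turn": [0.05,0.05,0.05,0.05,0.05],
  "fingers": [0.4,0.5,0.5,0.5,0.5]
}}

```text
clock: 4.95
eef_pos: [659.0, -99.4, 197.8]
tool_rot: [3.142, -0.002, 0.347]
force: [0.7, 0.9, 0.2]
width: 42.7
```

Call:
{"fn": "play_rows", "kwargs": {
  "slide": [
    [-50,0,-20],
    [-100,0,-30],
    [-120,0,-30]
  ],
  "turn": [0,0,0],
  "fingers": [0.5,0.5,0.5]
}}

```text
clock: 5.32
eef_pos: [543.8, -141.7, 228.8]
tool_rot: [3.14, -0.002, 0.348]
force: [0.6, 0.5, 0.2]
width: 42.7
```

```bash
python3 -c "
from h import *
go(602,79,230)
im,d=shot('top'); crop(im,300,170,400,245,8,'pics/t2.png'); cv2.imwrite('pics/t2f.png',im)
im,d=shot('side'); cv2.imwrite('pics/s2f.png',im)
"
```

```text
t 5.33 tcp [ 543.8 -141.7  228.8] rot [ 3.14e+00 -2.00e-03  3.48e-01] F [0.6 0.5 0.2] w 42.7 q7 -1.05 slide [ 130. -188.   -1.] turn 0
```

View pics/t2.png

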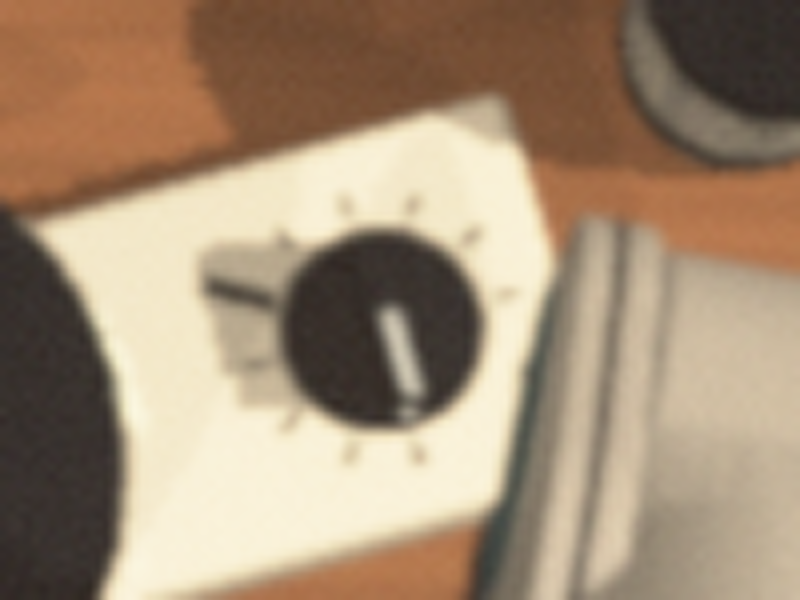

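View pics/s2f.png

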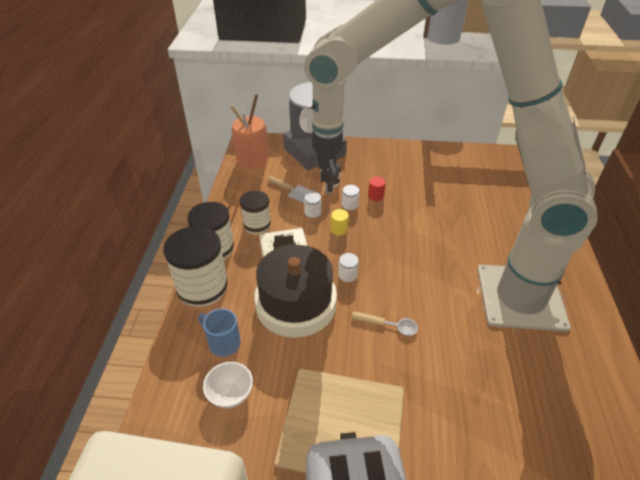

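```bash
python3 - <<'E'
from h import *
d=np.load('top0.npy'); C=cloud('top',d)
w=C[215:345,0:140].reshape(-1,3); q=w[(w[:,2]>30)&(w[:,0]<590)]
print('toaster ymin',np.percentile(q[:,1],[0,1,5]),'z',q[:,2].max())
w=C[60:220,0:130].reshape(-1,3); q=w[(w[:,2]>30)]
print('cream',q.min(0),q.max(0))
go(603,79,230,.30)
E
```

```text
toaster ymin [-26.04559365 -26.04559365 495.92829326] z 1377.992316385966
cream [441.00842165 -26.04559365  30.07173916] [ 943.41733739  739.68184745 1377.99231639]
t 5.42 tcp [ 544.1 -141.5  228.1] rot [ 3.141e+00 -1.000e-03  3.470e-01] F [-0.4  1.   0.2] w 42.4 q7 -1.05 slide [ 130. -187.   -2.] turn 0.047
```

Call:
{"fn": "play_rows", "kwargs": {
  "slide": [
    [35,-50,0],
    [70,-100,0],
    [105,-150,0],
    [130,-187,0],
    [130,-187,0]
  ],
  "turn": [0.02,0.047,0.047,0.047,0.047],
  "fingers": [0.7,0.7,0.7,0.7,0.7]
}}

```text
clock: 6.05
eef_pos: [603.9, 86.1, 227.6]
tool_rot: [-3.139, -0.003, 0.311]
force: [0.0, 0.3, 0.3]
width: 59.8
```

```bash
python3 -c "
from h import *
go(603,79,140,.30)
im,d=shot('side'); u,v=map(int,proj('side',(603,79,170))); crop(im,u-70,v-60,u+70,v+50,5,'pics/s3.png')
"
```

```text
t 6.05 tcp [603.9  86.1 227.6] rot [-3.139e+00 -3.000e-03  3.110e-01] F [0.  0.3 0.3] w 59.8 q7 -1.47 slide [-3.  7. 88.] turn 0.011
```

View pics/s3.png

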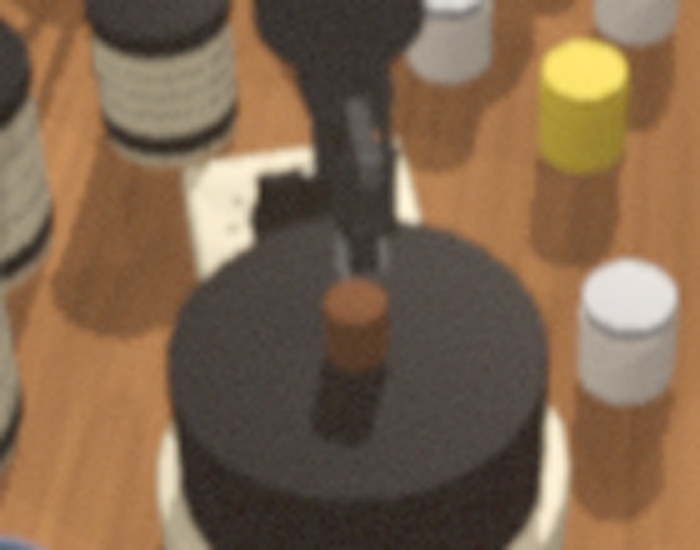

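Call:
{"fn": "play_rows", "kwargs": {
  "slide": [
    [-3,7,20],
    [-3,7,45],
    [-3,7,70],
    [-3,7,86],
    [-3,7,88]
  ],
  "turn": [0.01,0.01,0.01,0.01,0.01],
  "fingers": [0.7,0.7,0.7,0.7,0.7]
}}

```text
clock: 6.72
eef_pos: [602.4, 73.8, 138.5]
tool_rot: [3.141, 0.0, 0.296]
force: [0.6, -0.7, 0.7]
width: 59.7
```

Call:
{"fn": "play_rows", "kwargs": {
  "slide": [
    [0,0,0],
    [0,0,0],
    [0,0,0],
    [0,0,0],
    [0,0,0]
  ],
  "turn": [0,0,0,0,0],
  "fingers": [0.3,0.2,0.1,0.0,0.0]
}}

```text
clock: 7.35
eef_pos: [603.0, 74.7, 139.6]
tool_rot: [-3.141, -0.002, 0.296]
force: [-1.7, 2.8, 6.9]
width: 30.4
```

```bash
python3 -c "
from h import *
go(603,79,140,.30)"
```

```text
t 7.35 tcp [603.   74.7 139.6] rot [-3.141e+00 -2.000e-03  2.960e-01] F [-1.7  2.8  6.9] w 30.4 q7 -1.47 slide [ 1. -4. -0.] turn -0.004
```

Call:
{"fn": "play_rows", "kwargs": {
  "slide": [
    [0,0,-5],
    [0,0,-20],
    [0,0,-45],
    [0,0,-80],
    [0,0,-110]
  ],
  "turn": [0,0,0,0,0],
  "fingers": [0,0,0,0,0]
}}

```text
clock: 7.98
eef_pos: [602.9, 73.7, 251.5]
tool_rot: [3.141, -0.002, 0.296]
force: [0.4, 0.3, -2.9]
width: 30.1
```

```bash
python3 -c "
from h import *
go(465,388,250,.30)
im,d=shot('side'); cv2.imwrite('pics/s4.png',im[100:400,150:550])
im,d=shot('top'); C=cloud('top',d); 
w=C[150:300,200:350].reshape(-1,3); m=(abs(w[:,2]-55)<12)&(np.hypot(w[:,0]-603,w[:,1]-79)<120); print(m.sum())
cv2.imwrite('pics/t4.png',im)
"
```

```text
t 7.97 tcp [602.9  73.7 251.5] rot [ 3.141e+00 -2.000e-03  2.960e-01] F [ 0.4  0.3 -2.9] w 30.1 q7 -1.46 slide [ -40. -341.    1.] turn -0.004
466
```

View pics/s4.png

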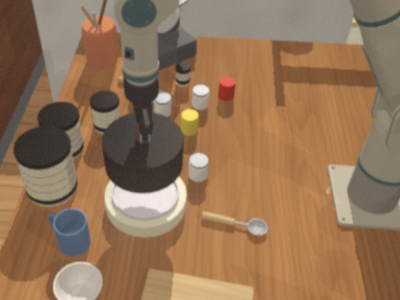

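The cover is lifted and hangs level. Next I move it over the board.

Call:
{"fn": "play_rows", "kwargs": {
  "slide": [
    [-4,-40,0],
    [-12,-90,0],
    [-18,-150,0],
    [-24,-205,0],
    [-30,-260,0]
  ],
  "turn": [0,0,0,0,0],
  "fingers": [0,0,0,0,0]
}}

```text
clock: 8.7
eef_pos: [499.6, 314.8, 251.8]
tool_rot: [3.139, -0.008, 0.295]
force: [1.8, 0.3, -2.5]
width: 30.7
```

Call:
{"fn": "play_rows", "kwargs": {
  "slide": [
    [-5,-40,0],
    [-10,-70,0],
    [-10,-78,0],
    [-10,-81,0],
    [-10,-81,0]
  ],
  "turn": [0,0,0,0,0],
  "fingers": [0,0,0,0,0]
}}

```text
clock: 9.32
eef_pos: [467.5, 387.7, 251.2]
tool_rot: [3.137, -0.007, 0.293]
force: [-0.3, -0.8, -3.0]
width: 30.7
```

```bash
python3 -c "
from h import *
go(465,388,110,.30)
"
```

```text
t 9.32 tcp [467.5 387.7 251.2] rot [ 3.137 -0.007  0.293] F [-0.3 -0.8 -3. ] w 30.7 q7 -2.05 slide [ -3.  -2. 141.] turn -0.007
```

Call:
{"fn": "play_rows", "kwargs": {
  "slide": [
    [-2,-1,30],
    [-2,-1,70],
    [-2,-2,105],
    [-2,-2,125],
    [-2,-2,133]
  ],
  "turn": [0,0,0,0,0],
  "fingers": [0,0,0,0,0]
}}

```text
clock: 9.95
eef_pos: [466.6, 386.8, 117.0]
tool_rot: [3.136, -0.006, 0.291]
force: [0.5, -0.5, -3.1]
width: 30.8
```

Call:
{"fn": "play_rows", "kwargs": {
  "slide": [
    [0,0,3],
    [0,0,6],
    [0,0,8],
    [0,0,8]
  ],
  "turn": [0,0,0,0],
  "fingers": [0,0,0,0]
}}

```text
clock: 10.45
eef_pos: [467.7, 386.8, 110.1]
tool_rot: [3.136, -0.008, 0.29]
force: [0.9, -1.9, 2.7]
width: 30.1
```

Call:
{"fn": "play_rows", "kwargs": {
  "slide": [
    [0,0,0],
    [0,0,0],
    [0,0,0]
  ],
  "turn": [0,0,0],
  "fingers": [0.5,0.7,0.7]
}}

```text
clock: 10.82
eef_pos: [467.6, 387.1, 110.2]
tool_rot: [3.136, -0.008, 0.291]
force: [0.3, 0.2, 0.0]
width: 59.7
```

Call:
{"fn": "play_rows", "kwargs": {
  "slide": [
    [0,0,-30],
    [0,0,-80],
    [0,0,-130],
    [0,0,-150]
  ],
  "turn": [0,0,0,0],
  "fingers": [0.7,0.7,0.7,0.7]
}}

```text
clock: 11.32
eef_pos: [467.1, 388.7, 263.6]
tool_rot: [3.139, -0.013, 0.291]
force: [0.3, 0.3, -0.6]
width: 59.9
```

```bash
python3 - <<'E'
from h import *
go(469.6,-37.5,230,.9)
im,d=shot('top'); C=cloud('top',d); cv2.imwrite('pics/t5.png',im)
for n,(u,v) in dict(j1=(323,284),j2=(423,237),j3=(441,283)).items():
    w=C[v-18:v+18,u-18:u+18].reshape(-1,3); m=abs(w[:,2]-62)<5; q=w[m]; c,r=cv2.minEnclosingCircle(q[:,:2].astype(np.float32)); print(n,c,r,m.sum())
im,d=shot('side'); cv2.imwrite('pics/s5.png',im)
E
```

```text
t 11.32 tcp [467.1 388.7 263.6] rot [ 3.139 -0.013  0.291] F [ 0.3  0.3 -0.6] w 59.9 q7 -2.06 slide [-120.  409.   33.] turn -0.609
j1 (469.52886962890625, -37.12028503417969) 25.193849563598633 295
j2 (593.7471313476562, -294.56207275390625) 25.416358947753906 284
j3 (476.8582458496094, -342.5898742675781) 25.72198486328125 301
```

View pics/t5.png

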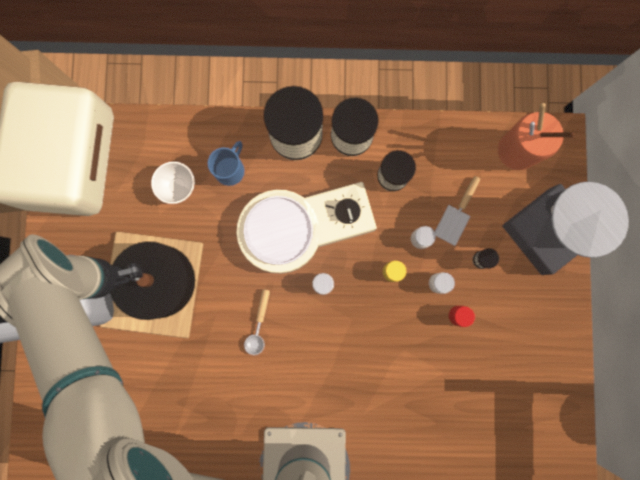

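View pics/s5.png

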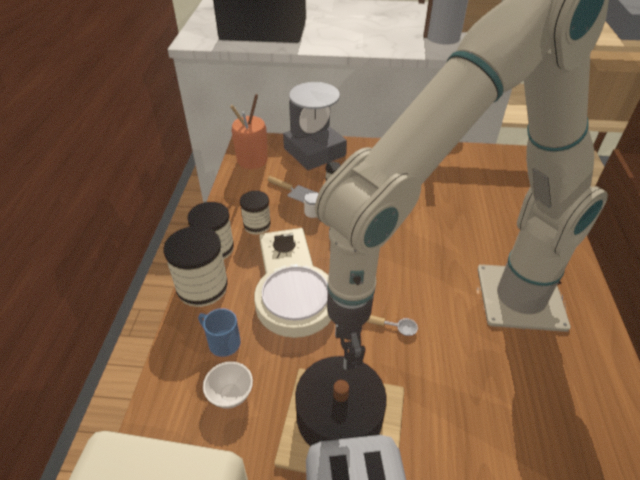

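```bash
python3 - <<'E'
from h import *
im,d=shot('top'); C=cloud('top',d); 
# tray floor mask: light non-cream
crop(im,225,180,330,280,7,'pics/tray.png')
w=C[225:335,95:210].reshape(-1,3); m=abs(w[:,2]-103)<8; q=w[m]; print('cover',cv2.minEnclosingCircle(q[:,:2].astype(np.float32)),q.mean(0))
A=np.c_[q[:,:2],np.ones(len(q))]; s=np.linalg.lstsq(A,q[:,2],rcond=None)[0]; print('slope',s)
w=C[180:285,225:330].reshape(-1,3); print(np.histogram(w[:,2],bins=range(35,70,2)))
E
```

```text
cover ((447.8493347167969, 413.09857177734375), 128.32240295410156) [466.10727807 381.39295792 103.21221396]
slope [-5.93129933e-04  1.28553049e-03  1.02998384e+02]
(array([  14,   35,  150,  462,  827, 1118, 1251, 1111,  642,  265,  150,
        110,   84,   78,   40,   14,    4]), array([35, 37, 39, 41, 43, 45, 47, 49, 51, 53, 55, 57, 59, 61, 63, 65, 67,
       69]))
```

View pics/tray.png

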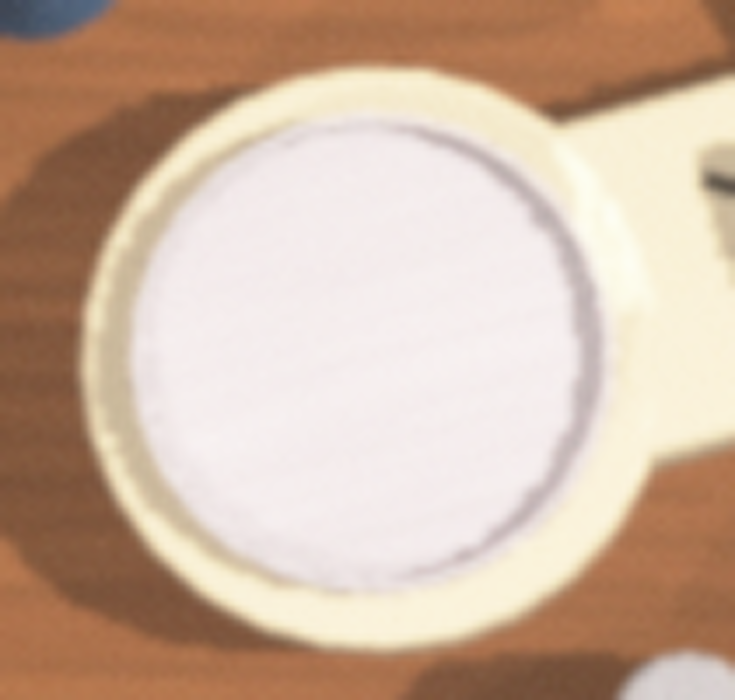

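```bash
python3 - <<'E'
from h import *
f=lambda x,y,z: atz('top',225+(x+.5)/7-.5,180+(y+.5)/7-.5,z)[:2]
P=[f(x,y,57) for x,y in [(131,355),(605,352),(368,112),(368,592)]]
print(P,'c',(P[0]+P[1])/2,(P[2]+P[3])/2,np.linalg.norm(P[0]-P[1]),np.linalg.norm(P[2]-P[3]))
P=[f(x,y,45) for x,y in [(82,358),(368,67),(368,650)]]
print(P,(P[1]+P[2])/2, P[0][1]-108, np.linalg.norm(P[1]-P[2]))
E
```

```text
[array([599.83410601, 165.88937879]), array([604.07579585,  -6.11151099]), array([690.88080574,  82.22116953]), array([515.24133534,  77.75355104])] c [601.95495093  79.8889339 ] [603.06107054  79.98736028] 172.05318369231674 175.6962810621844
[array([599.8433619 , 185.51013635]), array([709.9995789 ,  83.63324749]), array([494.80297541,  78.15944184])] [602.40127716  80.89634467] 77.51013635227025 215.26620891950844
```

Call:
{"fn": "play_rows", "kwargs": {
  "slide": [
    [-10,50,0],
    [-25,100,0],
    [-40,150,0],
    [-60,200,0],
    [-80,250,0]
  ],
  "turn": [-0.15,-0.3,-0.45,-0.6,-0.75],
  "fingers": [0.85,0.85,0.85,0.85,0.85]
}}

```text
clock: 12.1
eef_pos: [460.1, 123.5, 259.6]
tool_rot: [3.134, -0.002, 1.046]
force: [0.3, 0.3, -0.3]
width: 72.2
```

```bash
python3 -c "
from h import *
go(469.6,-37.3,140,1.57)
"
```

```text
t 12.1 tcp [460.1 123.5 259.6] rot [ 3.134e+00 -2.000e-03  1.046e+00] F [ 0.3  0.3 -0.3] w 72.2 q7 -0.97 slide [-135.   88.  120.] turn -0.524
```

Call:
{"fn": "play_rows", "kwargs": {
  "slide": [
    [-40,26,20],
    [-80,52,40],
    [-120,80,70],
    [-135,88,110],
    [-135,88,120]
  ],
  "turn": [-0.13,-0.26,-0.4,-0.524,-0.524],
  "fingers": [0.85,0.85,0.85,0.85,0.85]
}}

```text
clock: 12.72
eef_pos: [466.5, -39.1, 137.0]
tool_rot: [3.141, 0.002, 1.566]
force: [0.4, 0.5, 0.6]
width: 72.6
```

```bash
python3 -c "
from h import *
im,d=shot('side'); u,v=map(int,proj('side',(469,-37,80))); crop(im,u-70,v-60,u+70,v+50,5,'pics/s6.png')
go(469.6,-37.3,12,1.57)
"
```

```text
t 12.78 tcp [467.3 -37.6 137.3] rot [3.140e+00 1.000e-03 1.567e+00] F [ 0.4  0.  -0.8] w 72.4 q7 -0.27 slide [  0.   2. 125.] turn -0.003
```

View pics/s6.png

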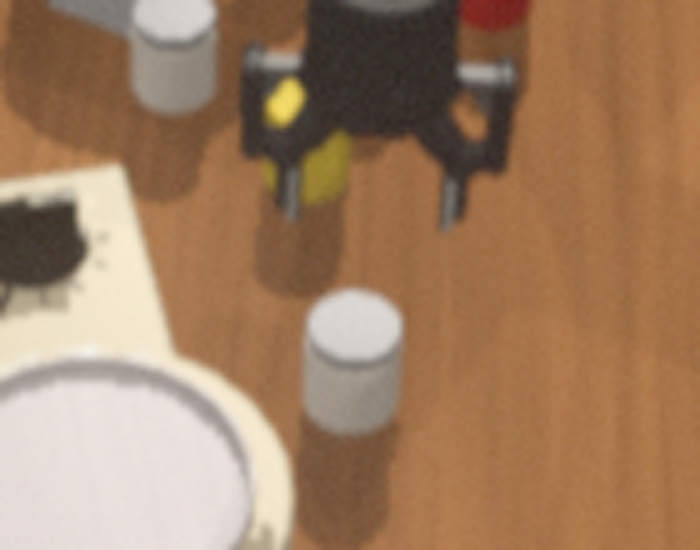

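Call:
{"fn": "play_rows", "kwargs": {
  "slide": [
    [0,2,30],
    [0,2,65],
    [0,2,100],
    [0,2,120],
    [0,2,125]
  ],
  "turn": [0,0,0,0,0],
  "fingers": [0.85,0.85,0.85,0.85,0.85]
}}

```text
clock: 13.4
eef_pos: [469.7, -35.5, 11.8]
tool_rot: [3.141, 0.001, 1.568]
force: [-0.1, -0.1, 0.8]
width: 72.7
```

Call:
{"fn": "play_rows", "kwargs": {
  "slide": [
    [0,0,0],
    [0,0,0],
    [0,0,0],
    [0,0,0],
    [0,0,0]
  ],
  "turn": [0,0,0,0,0],
  "fingers": [0.6,0.5,0.4,0.4,0.4]
}}

```text
clock: 14.02
eef_pos: [470.3, -34.5, 12.4]
tool_rot: [3.139, -0.0, 1.568]
force: [-0.5, 3.1, 6.8]
width: 52.6
```

Call:
{"fn": "play_rows", "kwargs": {
  "slide": [
    [0,0,-20],
    [0,0,-50],
    [0,0,-90],
    [0,0,-120],
    [0,0,-130]
  ],
  "turn": [0,0,0,0,0],
  "fingers": [0.4,0.4,0.4,0.4,0.4]
}}

```text
clock: 14.65
eef_pos: [470.6, -35.0, 143.8]
tool_rot: [3.137, 0.0, 1.567]
force: [0.7, -0.3, -2.0]
width: 52.6
```

```bash
python3 -c "
from h import *
im,d=shot('side'); u,v=map(int,proj('side',(469,-37,120))); crop(im,u-70,v-60,u+70,v+50,5,'pics/s7.png')
go(602.5-50,79,140,0)
go(602.5-50,79,140,np.pi)
"
```

```text
t 14.7 tcp [470.7 -35.1 143.9] rot [3.137 0.    1.567] F [ 0.1 -1.1 -1.5] w 53.0 q7 -0.34 slide [114.  81.   4.] turn 1.567
t 14.7 tcp [470.7 -35.1 143.9] rot [3.137 0.    1.567] F [ 0.1 -1.1 -1.5] w 53.0 q7 -0.34 slide [114.  81.   4.] turn -1.574
```

View pics/s7.png

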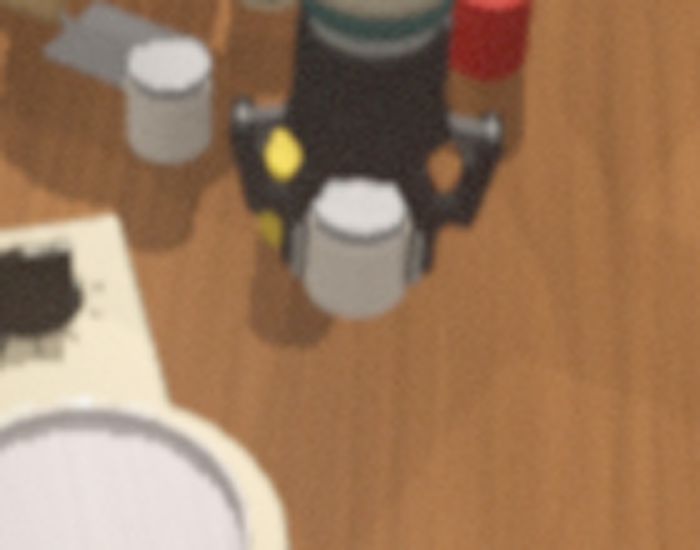

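```bash
python3 -c "
from h import *
go(602.5,29,140,1.57)
"
```

```text
t 14.7 tcp [470.7 -35.1 143.9] rot [3.137 0.    1.567] F [ 0.1 -1.1 -1.5] w 53.0 q7 -0.34 slide [ 65. 132.   5.] turn -0.003
```

Call:
{"fn": "play_rows", "kwargs": {
  "slide": [
    [18,40,0],
    [36,80,0],
    [54,115,0],
    [65,132,4],
    [65,132,4]
  ],
  "turn": [0,0,0,0,0],
  "fingers": [0.4,0.4,0.4,0.4,0.4]
}}

```text
clock: 15.32
eef_pos: [602.7, 30.7, 138.3]
tool_rot: [3.139, -0.0, 1.569]
force: [-0.0, -0.2, -1.7]
width: 52.5
```

```bash
python3 -c "
from h import *
go(602.5,29,62,1.57)
"
```

```text
t 15.32 tcp [602.7  30.7 138.3] rot [ 3.139 -0.     1.569] F [-0.  -0.2 -1.7] w 52.5 q7 -0.39 slide [-2. -0. 76.] turn -0.001
```

Call:
{"fn": "play_rows", "kwargs": {
  "slide": [
    [-1,0,25],
    [-2,0,50],
    [-2,0,68],
    [-2,0,74],
    [-2,0,77]
  ],
  "turn": [0,0,0,0,0],
  "fingers": [0.4,0.4,0.4,0.4,0.4]
}}

```text
clock: 15.95
eef_pos: [602.7, 28.5, 61.4]
tool_rot: [3.139, 0.0, 1.569]
force: [-4.1, 0.1, 14.5]
width: 53.0
```

Call:
{"fn": "play_rows", "kwargs": {
  "slide": [
    [0,0,0],
    [0,0,0]
  ],
  "turn": [0,0],
  "fingers": [0.4,0.4]
}}

```text
clock: 16.2
eef_pos: [603.3, 28.6, 62.1]
tool_rot: [3.138, 0.0, 1.569]
force: [-0.7, 0.1, -2.3]
width: 53.3
```

Call:
{"fn": "play_rows", "kwargs": {
  "slide": [
    [0,0,1],
    [0,0,1],
    [0,0,0],
    [0,0,-40],
    [0,0,-90]
  ],
  "turn": [0,0,0,0,0],
  "fingers": [0.4,0.75,0.8,0.8,0.8]
}}

```text
clock: 16.82
eef_pos: [602.2, 28.6, 152.3]
tool_rot: [3.14, 0.0, 1.569]
force: [0.4, -0.2, -0.6]
width: 68.5
```

```bash
python3 - <<'E'
from h import *
im,d=shot('top'); C=cloud('top',d); cv2.imwrite('pics/t8.png',im)
for n,(u,v) in dict(j2=(423,237),j3=(441,283)).items():
    w=C[v-18:v+18,u-18:u+18].reshape(-1,3); m=abs(w[:,2]-62)<5; q=w[m]; c,r=cv2.minEnclosingCircle(q[:,:2].astype(np.float32)); print(n,c,r,m.sum())
im,d=shot('side'); cv2.imwrite('pics/s8.png',im[100:400,150:550])
go(593.7,-294.5,150,1.57)
E
```

```text
j2 (593.9347534179688, -294.9959411621094) 25.731563568115234 290
j3 (476.0631103515625, -342.3636779785156) 25.99186897277832 304
t 16.93 tcp [606.9  29.5 157.7] rot [ 3.127e+00 -1.000e-03  1.569e+00] F [0.8 0.4 1.1] w 68.0 q7 -0.38 slide [-324.  -13.    7.] turn -0.001
```

View pics/s8.png

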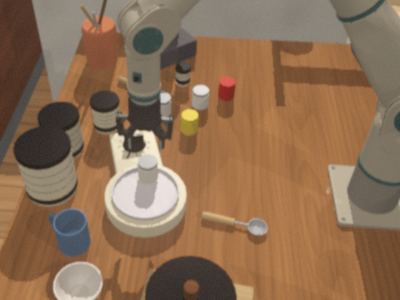

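Call:
{"fn": "play_rows", "kwargs": {
  "slide": [
    [-55,-3,0],
    [-115,-6,0],
    [-175,-9,0],
    [-235,-11,0],
    [-290,-12,0]
  ],
  "turn": [0,0,0,0,0],
  "fingers": [0.85,0.85,0.85,0.85,0.85]
}}

```text
clock: 17.55
eef_pos: [593.7, -262.9, 156.9]
tool_rot: [3.128, -0.001, 1.568]
force: [0.4, -0.2, 0.1]
width: 72.6
```

Call:
{"fn": "play_rows", "kwargs": {
  "slide": [
    [-30,0,0],
    [-36,0,0],
    [-36,0,0]
  ],
  "turn": [0,0,0],
  "fingers": [0.85,0.85,0.85]
}}

```text
clock: 17.92
eef_pos: [593.6, -297.7, 156.5]
tool_rot: [3.128, -0.002, 1.569]
force: [0.4, -0.3, -0.5]
width: 72.7
```

```bash
python3 -c "
from h import *
im,d=shot('side'); u,v=map(int,proj('side',(594,-295,80))); crop(im,u-60,v-50,u+60,v+50,5,'pics/s9.png')
go(593.8,-294.8,12,1.57)
"
```

```text
t 17.98 tcp [ 594.  -296.6  156.7] rot [ 3.128e+00 -3.000e-03  1.570e+00] F [-0.6  0.6  0.6] w 72.0 q7 0.14 slide [  1.  -2. 145.] turn 0.0
```

View pics/s9.png

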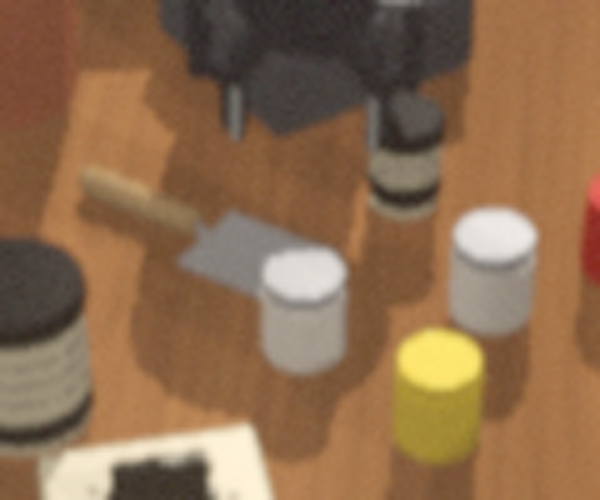

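Call:
{"fn": "play_rows", "kwargs": {
  "slide": [
    [1,-1,35],
    [1,-2,75],
    [1,-2,115],
    [1,-2,138],
    [1,-2,144]
  ],
  "turn": [0,0,0,0,0],
  "fingers": [0.85,0.85,0.85,0.85,0.85]
}}

```text
clock: 18.6
eef_pos: [593.8, -293.4, 11.6]
tool_rot: [3.129, -0.004, 1.572]
force: [-0.1, -0.8, -0.7]
width: 72.9
```

Call:
{"fn": "play_rows", "kwargs": {
  "slide": [
    [0,0,0],
    [0,0,0],
    [0,0,0],
    [0,0,0],
    [0,0,0]
  ],
  "turn": [0,0,0,0,0],
  "fingers": [0.6,0.5,0.4,0.4,0.4]
}}

```text
clock: 19.23
eef_pos: [594.8, -293.6, 12.9]
tool_rot: [3.127, -0.003, 1.572]
force: [-0.0, 1.0, 5.7]
width: 53.2
```

Call:
{"fn": "play_rows", "kwargs": {
  "slide": [
    [0,0,-20],
    [0,0,-50],
    [0,0,-90],
    [0,0,-125],
    [0,0,-140]
  ],
  "turn": [0,0,0,0,0],
  "fingers": [0.4,0.4,0.4,0.4,0.4]
}}

```text
clock: 19.85
eef_pos: [593.7, -294.7, 155.9]
tool_rot: [3.124, -0.002, 1.572]
force: [0.7, 0.7, -1.2]
width: 52.8
```

```bash
python3 -c "
from h import *
a=np.radians(30); go(602.5+50*np.cos(a),79+50*np.sin(a),150,a)
a=np.radians(150); go(602.5+50*np.cos(a),79+50*np.sin(a),150,a)
"
```

```text
t 19.85 tcp [ 593.7 -294.7  155.9] rot [ 3.124e+00 -2.000e-03  1.572e+00] F [ 0.7  0.7 -1.2] w 52.8 q7 0.14 slide [399.  52.   8.] turn 1.048
t 19.85 tcp [ 593.7 -294.7  155.9] rot [ 3.124e+00 -2.000e-03  1.572e+00] F [ 0.7  0.7 -1.2] w 52.8 q7 0.14 slide [399. -34.   6.] turn -1.046
```

Call:
{"fn": "play_rows", "kwargs": {
  "slide": [
    [50,8,0],
    [105,16,0],
    [160,24,0],
    [220,32,0],
    [275,40,0]
  ],
  "turn": [0.15,0.3,0.45,0.6,0.75],
  "fingers": [0.4,0.4,0.4,0.4,0.4]
}}

```text
clock: 20.48
eef_pos: [632.9, -17.4, 156.6]
tool_rot: [3.131, -0.013, 0.817]
force: [0.9, 0.4, -2.5]
width: 52.9
```

```bash
python3 -c "
from h import *
a=np.radians(30); go(602.5+50*np.cos(a),79+50*np.sin(a),150,a)
"
```

```text
t 20.48 tcp [632.9 -17.4 156.6] rot [ 3.131 -0.013  0.817] F [ 0.9  0.4 -2.5] w 52.9 q7 -0.89 slide [ 97. -74.   7.] turn 0.294
```

Call:
{"fn": "play_rows", "kwargs": {
  "slide": [
    [40,-30,0],
    [75,-58,2],
    [97,-74,5],
    [97,-74,6],
    [97,-74,6]
  ],
  "turn": [0.12,0.24,0.294,0.294,0.294],
  "fingers": [0.4,0.4,0.4,0.4,0.4]
}}

```text
clock: 21.1
eef_pos: [644.8, 102.5, 150.5]
tool_rot: [3.135, -0.013, 0.523]
force: [0.7, -0.3, -2.9]
width: 52.5
```

```bash
python3 -c "
from h import *
a=np.radians(30); go(602.5+50*np.cos(a),79+50*np.sin(a),62.3,a)
"
```

```text
t 21.1 tcp [644.8 102.5 150.5] rot [ 3.135 -0.013  0.523] F [ 0.7 -0.3 -2.9] w 52.5 q7 -1.3 slide [ 0. -1. 88.] turn -0.001
```

Call:
{"fn": "play_rows", "kwargs": {
  "slide": [
    [0,0,25],
    [0,-1,55],
    [0,-1,76],
    [0,-1,85],
    [0,-1,88]
  ],
  "turn": [0,0,0,0,0],
  "fingers": [0.4,0.4,0.4,0.4,0.4]
}}

```text
clock: 21.72
eef_pos: [645.7, 102.1, 62.4]
tool_rot: [3.134, -0.013, 0.522]
force: [-0.3, -0.3, -1.6]
width: 53.1
```

Call:
{"fn": "play_rows", "kwargs": {
  "slide": [
    [0,0,0],
    [0,0,0]
  ],
  "turn": [0,0],
  "fingers": [0.4,0.4]
}}

```text
clock: 21.98
eef_pos: [646.4, 101.9, 63.3]
tool_rot: [3.133, -0.014, 0.521]
force: [0.3, 0.2, -1.7]
width: 52.6
```

Call:
{"fn": "play_rows", "kwargs": {
  "slide": [
    [0,0,1],
    [0,0,2],
    [0,0,2]
  ],
  "turn": [0,0,0],
  "fingers": [0.4,0.4,0.4]
}}

```text
clock: 22.35
eef_pos: [647.0, 102.1, 62.0]
tool_rot: [3.133, -0.015, 0.521]
force: [0.0, -0.5, 4.1]
width: 52.7
```

Call:
{"fn": "play_rows", "kwargs": {
  "slide": [
    [0,0,0],
    [0,0,0],
    [0,0,-40],
    [0,0,-90],
    [0,0,-110]
  ],
  "turn": [0,0,0,0,0],
  "fingers": [0.75,0.8,0.8,0.8,0.8]
}}

```text
clock: 22.98
eef_pos: [646.6, 102.3, 175.2]
tool_rot: [3.132, -0.02, 0.521]
force: [-0.5, 1.0, -0.2]
width: 68.3
```

```bash
python3 - <<'E'
from h import *
im,d=shot('side'); cv2.imwrite('pics/s10.png',im[100:400,150:550])
im,d=shot('top'); C=cloud('top',d); cv2.imwrite('pics/t10.png',im)
for n,(u,v) in dict(j3=(441,283)).items():
    w=C[v-18:v+18,u-18:u+18].reshape(-1,3); m=abs(w[:,2]-62)<5; q=w[m]; c,r=cv2.minEnclosingCircle(q[:,:2].astype(np.float32)); print(n,c,r,m.sum())
go(476,-342.4,170,1.57)
E
```

```text
j3 (476.55279541015625, -342.6315002441406) 25.283432006835938 296
t 23.07 tcp [646.8 102.4 174.8] rot [ 3.131 -0.02   0.521] F [0.3 0.4 0.2] w 68.5 q7 -1.3 slide [-370.  301.    0.] turn -1.049
```

View pics/s10.png

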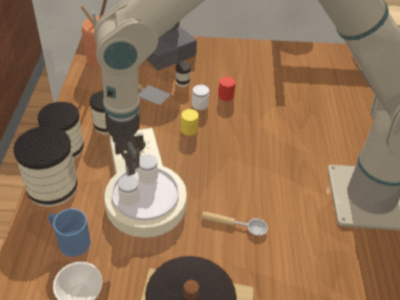

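View pics/t10.png

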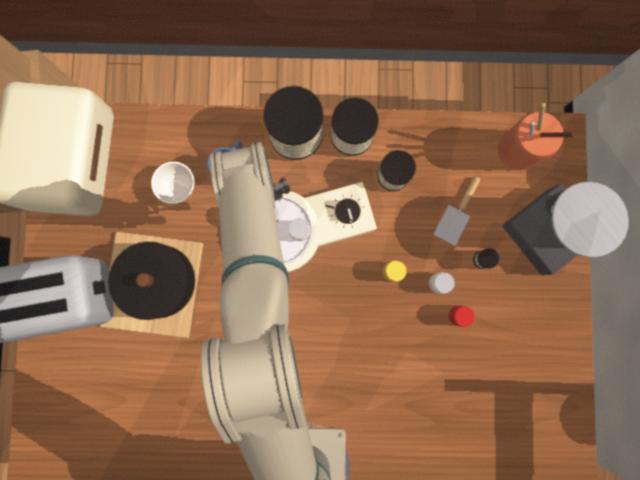

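Call:
{"fn": "play_rows", "kwargs": {
  "slide": [
    [-45,37,0],
    [-90,74,0],
    [-135,110,0],
    [-180,147,0],
    [-230,187,0]
  ],
  "turn": [-0.15,-0.3,-0.45,-0.6,-0.75],
  "fingers": [0.85,0.85,0.85,0.85,0.85]
}}

```text
clock: 23.7
eef_pos: [539.7, -174.0, 170.6]
tool_rot: [3.122, -0.008, 1.277]
force: [-0.5, -0.6, 0.1]
width: 72.4
```

```bash
python3 -c "
from h import *
go(476.3,-342.5,160,1.57)
"
```

```text
t 23.7 tcp [ 539.7 -174.   170.6] rot [ 3.122 -0.008  1.277] F [-0.5 -0.6  0.1] w 72.4 q7 -0.26 slide [-180.  -12.    9.] turn -0.293
```

Call:
{"fn": "play_rows", "kwargs": {
  "slide": [
    [-55,-4,2],
    [-110,-8,4],
    [-160,-12,9],
    [-180,-12,9],
    [-180,-12,9]
  ],
  "turn": [-0.1,-0.2,-0.293,-0.293,-0.293],
  "fingers": [0.85,0.85,0.85,0.85,0.85]
}}

```text
clock: 24.32
eef_pos: [475.5, -343.4, 158.8]
tool_rot: [3.121, -0.004, 1.567]
force: [0.5, 0.4, 0.3]
width: 72.6
```

```bash
python3 -c "
from h import *
im,d=shot('side'); u,v=map(int,proj('side',(476,-342,80))); crop(im,u-60,v-50,u+60,v+50,5,'pics/s11.png')
go(476.3,-342.5,12.5,1.57)
"
```

```text
t 24.38 tcp [ 476.6 -341.4  159.2] rot [ 3.12  -0.004  1.57 ] F [ 0.6 -0.1  0.5] w 72.8 q7 0.27 slide [ -2.  -3. 147.] turn -0.0
```

View pics/s11.png

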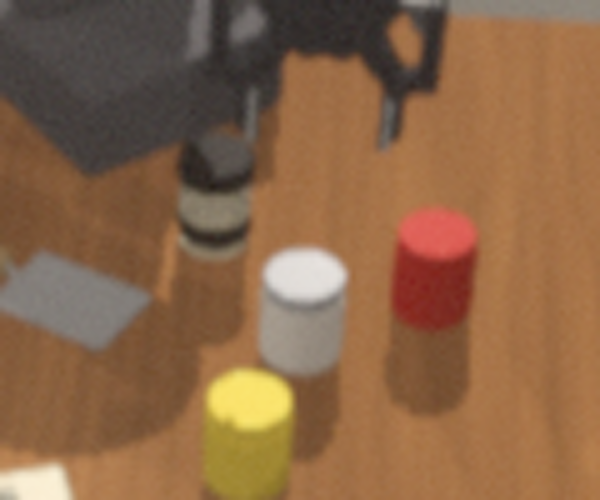

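Call:
{"fn": "play_rows", "kwargs": {
  "slide": [
    [-1,-1,35],
    [-2,-2,75],
    [-2,-3,117],
    [-2,-3,140],
    [-2,-3,147]
  ],
  "turn": [0,0,0,0,0],
  "fingers": [0.85,0.85,0.85,0.85,0.85]
}}

```text
clock: 25.0
eef_pos: [477.6, -339.3, 10.9]
tool_rot: [3.122, -0.007, 1.574]
force: [-0.4, 0.0, -0.3]
width: 72.6
```

Call:
{"fn": "play_rows", "kwargs": {
  "slide": [
    [0,0,0],
    [0,0,0],
    [0,0,0],
    [0,0,0],
    [0,0,0]
  ],
  "turn": [0,0,0,0,0],
  "fingers": [0.6,0.5,0.4,0.4,0.4]
}}

```text
clock: 25.62
eef_pos: [478.3, -339.2, 11.8]
tool_rot: [3.12, -0.007, 1.574]
force: [0.5, 1.6, 6.6]
width: 52.8
```

Call:
{"fn": "play_rows", "kwargs": {
  "slide": [
    [0,0,-20],
    [0,0,-50],
    [0,0,-90],
    [0,0,-125],
    [0,0,-140]
  ],
  "turn": [0,0,0,0,0],
  "fingers": [0.4,0.4,0.4,0.4,0.4]
}}

```text
clock: 26.25
eef_pos: [475.9, -341.1, 154.4]
tool_rot: [3.118, -0.004, 1.573]
force: [0.5, -0.3, -2.7]
width: 52.8
```

```bash
python3 -c "
from h import *
a=np.radians(150); go(602.5+50*np.cos(a),79+50*np.sin(a),150,a)
"
```

```text
t 26.25 tcp [ 475.9 -341.1  154.4] rot [ 3.118 -0.004  1.573] F [ 0.5 -0.3 -2.7] w 52.8 q7 0.27 slide [445.  84.   8.] turn -1.045
```

Call:
{"fn": "play_rows", "kwargs": {
  "slide": [
    [50,9,0],
    [105,19,0],
    [160,30,0],
    [215,40,0],
    [270,50,0]
  ],
  "turn": [-0.15,-0.3,-0.45,-0.6,-0.75],
  "fingers": [0.4,0.4,0.4,0.4,0.4]
}}

```text
clock: 26.88
eef_pos: [524.8, -69.7, 156.5]
tool_rot: [3.122, 0.013, 2.327]
force: [0.5, -0.5, -2.4]
width: 53.0
```

```bash
python3 -c "
from h import *
a=np.radians(150); go(602.5+50*np.cos(a),79+50*np.sin(a),150,a)
"
```

```text
t 26.88 tcp [524.8 -69.7 156.5] rot [3.122 0.013 2.327] F [ 0.5 -0.5 -2.4] w 53.0 q7 0.35 slide [103. 144.   8.] turn -0.291
```

Call:
{"fn": "play_rows", "kwargs": {
  "slide": [
    [30,42,0],
    [60,84,2],
    [90,126,4],
    [103,144,6],
    [103,144,6]
  ],
  "turn": [-0.1,-0.2,-0.291,-0.291,-0.291],
  "fingers": [0.4,0.4,0.4,0.4,0.4]
}}

```text
clock: 27.5
eef_pos: [558.3, 106.3, 151.6]
tool_rot: [3.126, 0.016, 2.622]
force: [-0.1, -0.1, -2.5]
width: 52.9
```

```bash
python3 -c "
from h import *
im,d=shot('side'); u,v=map(int,proj('side',(590,79,110))); crop(im,u-70,v-50,u+70,v+50,5,'pics/s12.png')
a=np.radians(150); go(602.5+50*np.cos(a),79+50*np.sin(a),61.5,a)
"
```

```text
t 27.55 tcp [558.2 103.9 151.4] rot [3.128 0.017 2.619] F [ 0.4 -1.1 -3.1] w 52.7 q7 0.29 slide [ 1. -1. 90.] turn 0.001
```

View pics/s12.png

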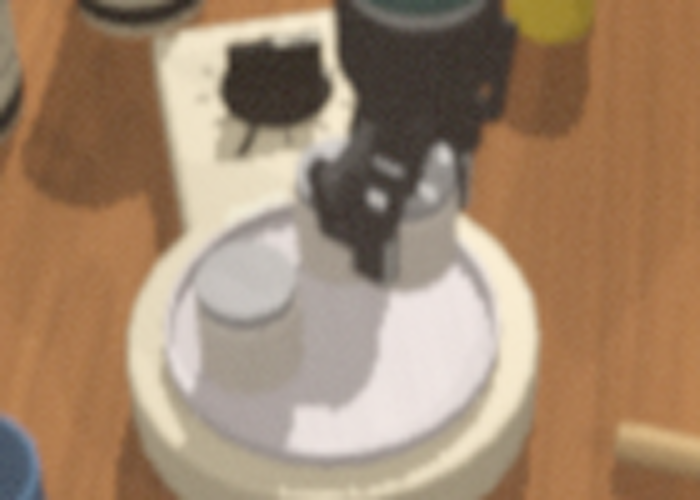

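Call:
{"fn": "play_rows", "kwargs": {
  "slide": [
    [0,0,25],
    [1,-1,55],
    [1,-1,77],
    [1,-1,87],
    [1,-1,90]
  ],
  "turn": [0,0,0,0,0],
  "fingers": [0.4,0.4,0.4,0.4,0.4]
}}

```text
clock: 28.18
eef_pos: [558.7, 102.5, 61.1]
tool_rot: [3.129, 0.017, 2.618]
force: [-0.0, -1.2, 1.7]
width: 52.7
```

Call:
{"fn": "play_rows", "kwargs": {
  "slide": [
    [0,0,0],
    [0,0,1]
  ],
  "turn": [0,0],
  "fingers": [0.4,0.4]
}}

```text
clock: 28.42
eef_pos: [559.4, 102.2, 61.0]
tool_rot: [3.129, 0.018, 2.618]
force: [-0.3, -2.0, 4.9]
width: 52.8
```

Touching down. Release and rise.

Call:
{"fn": "play_rows", "kwargs": {
  "slide": [
    [0,0,0],
    [0,0,0],
    [0,0,-40],
    [0,0,-90],
    [0,0,-130]
  ],
  "turn": [0,0,0,0,0],
  "fingers": [0.75,0.8,0.8,0.8,0.8]
}}

```text
clock: 29.05
eef_pos: [556.8, 102.4, 193.1]
tool_rot: [3.127, 0.019, 2.618]
force: [0.4, -0.2, -0.5]
width: 68.4
```

Call:
{"fn": "play_rows", "kwargs": {
  "slide": [
    [50,0,-20],
    [100,0,-50],
    [140,0,-60],
    [140,0,-60]
  ],
  "turn": [0,0,0,0],
  "fingers": [0.7,0.7,0.7,0.7]
}}

```text
clock: 29.55
eef_pos: [432.1, 174.3, 251.9]
tool_rot: [3.126, 0.021, 2.624]
force: [0.6, 0.3, -0.1]
width: 59.8
```

```bash
python3 - <<'E'
from h import *
im,d=shot('side'); u,v=map(int,proj('side',(602,79,80))); crop(im,u-70,v-60,u+70,v+60,5,'pics/s13.png'); cv2.imwrite('pics/s13f.png',im)
im,d=shot('top'); C=cloud('top',d); cv2.imwrite('pics/t13.png',im); np.save('t13.npy',d)
go(467.6,387.1,230,.29)
E
```

```text
t 29.65 tcp [434.5 172.1 250.7] rot [3.127 0.021 2.619] F [ 0.1 -0.3 -1.5] w 59.9 q7 0.18 slide [ 79. 202.  22.] turn 2.329
```

View pics/s13.png

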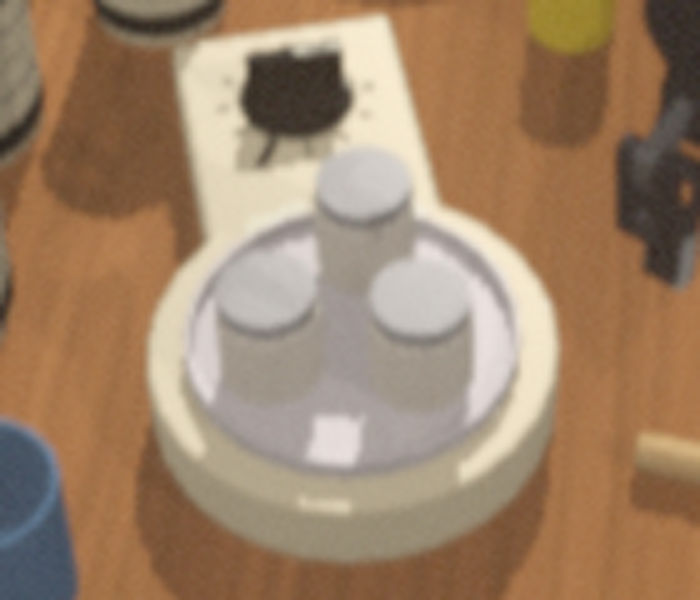

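View pics/t13.png

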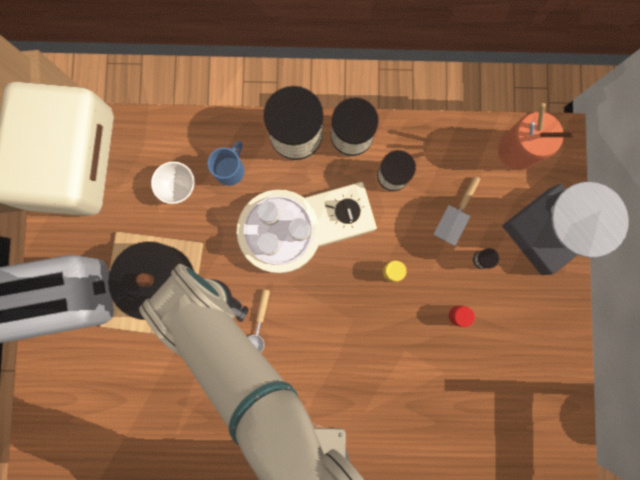

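```bash
python3 - <<'E'
from h import *
C=cloud('top',np.load('t13.npy'))
for n,(u,v) in dict(a=(269,212),b=(299,230),c=(264,244)).items():
    w=C[v-18:v+18,u-18:u+18].reshape(-1,3); m=(abs(w[:,2]-111)<5)
    q=w[m]; c,r=cv2.minEnclosingCircle(q[:,:2].astype(np.float32)); print(n,c,r,m.sum(),np.hypot(c[0]-602.5,c[1]-79))
im=cv2.imread('pics/t10.png'); crop(im,95,225,210,335,6,'pics/cov.png')
go(467.6,387.1,230,.29+np.pi)
E
```

```text
a (642.2481079101562, 102.13134765625) 25.454500198364258 314 45.98881741066765
b (602.3540649414062, 24.48178482055664) 25.25713539123535 319 54.51841049951305
c (565.0446166992188, 99.96326446533203) 25.422922134399414 319 42.92277012556267
t 29.65 tcp [434.5 172.1 250.7] rot [3.127 0.021 2.619] F [ 0.1 -0.3 -1.5] w 59.9 q7 0.18 slide [ 79. 202.  22.] turn -0.813
```

View pics/cov.png

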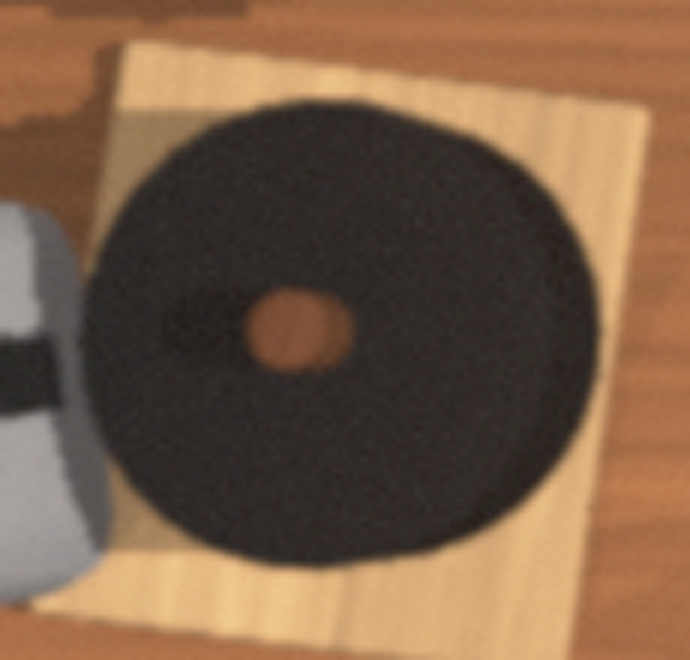

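```bash
python3 - <<'E'
from h import *
f=lambda x,y,z: atz('top',95+(x+.5)/6-.5,225+(y+.5)/6-.5,z)[:2]
print('knob',f(287,330,139))
P=[f(x,y,103) for x,y in [(83,330),(310,103),(310,565)]]; print(P,(P[1]+P[2])/2,P[0][1]-96)
# original knob top same method
im=cv2.imread('pics/top0.png'); crop(im,250,200,300,250,12,'pics/k0.png')
C=cloud('top',np.load('top0.npy'))
q=C[180:285,225:330].reshape(-1,3); q=q[(abs(q[:,2]-133)<5)&(np.hypot(q[:,0]-602,q[:,1]-79)<110)]
print(q.mean(0), (q.min(0)+q.max(0))/2)
E
```

```text
knob [468.67624672 387.52132016]
[array([468.07383341, 481.58315735]), array([561.79309899, 394.84056713]), array([375.57464793, 385.62436116])] [468.68387346 390.23246415] 385.58315734678195
[602.49741289  79.16518523 133.1119699 ] [603.37726634  80.22583978 133.01485555]
```

View pics/k0.png

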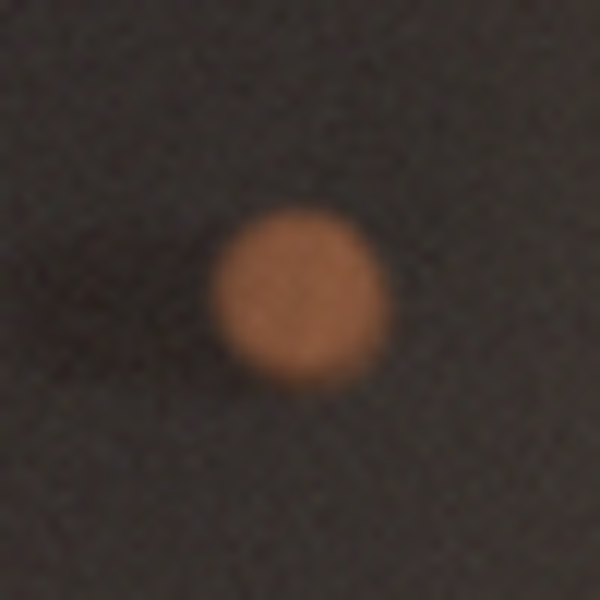

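Call:
{"fn": "play_rows", "kwargs": {
  "slide": [
    [18,46,0],
    [36,92,5],
    [54,138,10],
    [72,184,15],
    [79,202,20]
  ],
  "turn": [-0.16,-0.32,-0.48,-0.64,-0.813],
  "fingers": [0.7,0.7,0.7,0.7,0.7]
}}

```text
clock: 30.28
eef_pos: [468.1, 389.2, 230.8]
tool_rot: [-3.138, 0.024, -2.846]
force: [-0.2, -0.0, -0.0]
width: 59.8
```

Call:
{"fn": "play_rows", "kwargs": {
  "slide": [
    [0,0,0],
    [0,0,0]
  ],
  "turn": [0,0],
  "fingers": [0.7,0.7]
}}

```text
clock: 30.52
eef_pos: [468.8, 387.6, 229.9]
tool_rot: [-3.137, 0.023, -2.85]
force: [-0.2, -1.0, -0.8]
width: 59.6
```

```bash
python3 - <<'E'
from h import *
im,d=shot('side'); u,v=map(int,proj('side',(467,388,150))); crop(im,u-70,v-60,u+70,v+60,5,'pics/s14.png')
go(467.8,387.2,111,.29+np.pi)
E
```

```text
t 30.57 tcp [468.9 387.5 230.4] rot [-3.137  0.023 -2.85 ] F [0.1 0.  0.4] w 59.7 q7 0.56 slide [  4.   1. 119.] turn 0.002
```

View pics/s14.png

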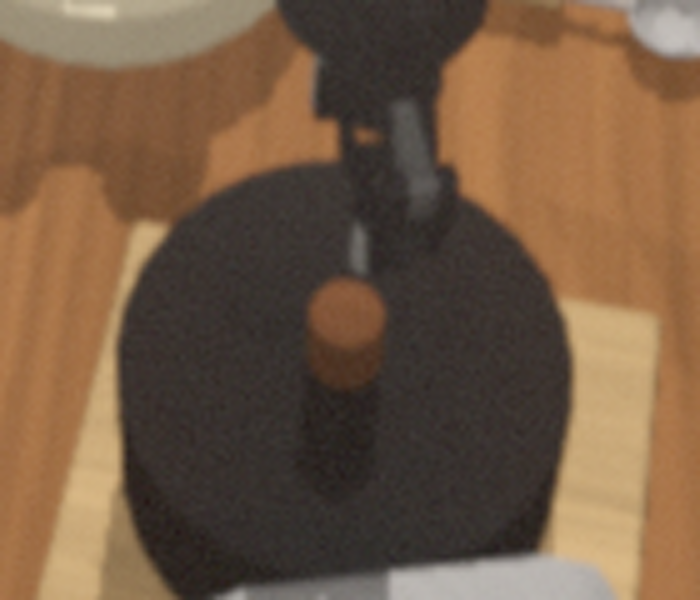

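Call:
{"fn": "play_rows", "kwargs": {
  "slide": [
    [2,0,30],
    [3,1,65],
    [4,1,95],
    [4,1,114],
    [4,1,119]
  ],
  "turn": [0,0,0,0,0],
  "fingers": [0.7,0.7,0.7,0.7,0.7]
}}

```text
clock: 31.2
eef_pos: [467.8, 386.5, 110.7]
tool_rot: [-3.136, 0.023, -2.852]
force: [0.7, -0.3, 0.6]
width: 60.0
```

```bash
python3 -c "
from h import *
go(467.8,387.2,111,.29+np.pi)"
```

```text
t 31.2 tcp [467.8 386.5 110.7] rot [-3.136  0.023 -2.852] F [ 0.7 -0.3  0.6] w 60.0 q7 0.43 slide [-0.  1. -0.] turn 0.0
```

Call:
{"fn": "play_rows", "kwargs": {
  "slide": [
    [0,0,0],
    [0,0,0],
    [0,0,0],
    [0,0,0],
    [0,0,0]
  ],
  "turn": [0,0,0,0,0],
  "fingers": [0.3,0.2,0.1,0,0]
}}

```text
clock: 31.82
eef_pos: [468.4, 386.7, 111.9]
tool_rot: [-3.136, 0.024, -2.852]
force: [-1.1, -1.6, 5.7]
width: 30.5
```

Call:
{"fn": "play_rows", "kwargs": {
  "slide": [
    [0,0,-10],
    [0,0,-40],
    [0,0,-80],
    [0,0,-125],
    [0,0,-160]
  ],
  "turn": [0,0,0,0,0],
  "fingers": [0,0,0,0,0]
}}

```text
clock: 32.45
eef_pos: [464.0, 386.8, 273.9]
tool_rot: [-3.137, 0.025, -2.851]
force: [0.7, 0.8, -3.4]
width: 30.6
```

```bash
python3 -c "
from h import *
go(602,79,270,.29+np.pi)"
```

```text
t 32.45 tcp [464.  386.8 273.9] rot [-3.137  0.025 -2.851] F [ 0.7  0.8 -3.4] w 30.6 q7 0.59 slide [ -44. -334.    7.] turn 0.0
```

Call:
{"fn": "play_rows", "kwargs": {
  "slide": [
    [-6,-45,0],
    [-13,-95,0],
    [-20,-150,0],
    [-27,-205,0],
    [-34,-255,2]
  ],
  "turn": [0,0,0,0,0],
  "fingers": [0,0,0,0,0]
}}

```text
clock: 33.08
eef_pos: [570.0, 150.1, 274.2]
tool_rot: [-3.137, 0.025, -2.852]
force: [0.8, -0.2, -2.9]
width: 30.2
```

Call:
{"fn": "play_rows", "kwargs": {
  "slide": [
    [-5,-38,0],
    [-9,-68,0],
    [-10,-78,0],
    [-10,-78,0],
    [-10,-78,0]
  ],
  "turn": [0,0,0,0,0],
  "fingers": [0,0,0,0,0]
}}

```text
clock: 33.7
eef_pos: [601.0, 80.4, 275.1]
tool_rot: [-3.138, 0.025, -2.849]
force: [-1.2, 0.3, -3.1]
width: 30.2
```

```bash
python3 -c "
from h import *
go(602,79,225,.29+np.pi)
im,d=shot('side'); cv2.imwrite('pics/s15.png',im[60:380,150:550])
go(602,79,225,.29+np.pi)
"
```

```text
t 33.7 tcp [601.   80.4 275.1] rot [-3.138  0.025 -2.849] F [-1.2  0.3 -3.1] w 30.2 q7 1.15 slide [ 1. -1. 50.] turn 0.003
t 33.75 tcp [601.1  80.4 275.1] rot [-3.137  0.025 -2.848] F [-0.1  0.5 -3.8] w 30.7 q7 1.15 slide [ 1. -1. 50.] turn 0.003
```

View pics/s15.png

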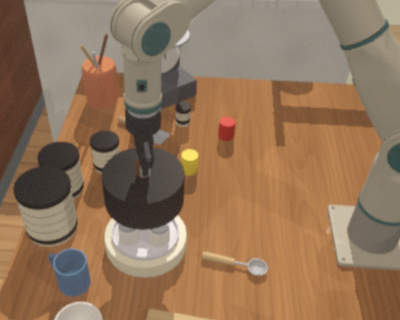

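Call:
{"fn": "play_rows", "kwargs": {
  "slide": [
    [1,-1,20],
    [1,-1,40],
    [1,-1,60],
    [1,-1,66],
    [1,-1,66]
  ],
  "turn": [0,0,0,0,0],
  "fingers": [0,0,0,0,0]
}}

```text
clock: 34.38
eef_pos: [602.0, 79.4, 208.7]
tool_rot: [-3.138, 0.024, -2.848]
force: [0.2, 0.3, -3.1]
width: 30.4
```

```bash
python3 -c "
from h import *
go(602,79,142,.29+np.pi)
im,d=shot('top'); crop(im,210,150,340,290,5,'pics/t16.png'); C=cloud('top',d)
s=ctrl.read_state()['eef_pos']; zt=s[2]-111.9+103
q=C[130:300,190:360].reshape(-1,3); q=q[(abs(q[:,2]-zt)<9)&(np.hypot(q[:,0]-602,q[:,1]-79)<97)]; print(zt,len(q),q.mean(0),(q.min(0)+q.max(0))/2,q.max(0)-q.min(0))
r=np.linalg.lstsq(np.c_[q[:,:2]-[602,79],np.ones(len(q))],q[:,2],rcond=None)[0]; print(r)
im,d=shot('side'); u,v=map(int,proj('side',(602,79,100))); crop(im,u-75,v-60,u+75,v+60,5,'pics/s16.png')
"
```

```text
t 34.38 tcp [602.   79.4 208.7] rot [-3.138  0.024 -2.848] F [ 0.2  0.3 -3.1] w 30.4 q7 1.09 slide [ 2. -0. 67.] turn 0.003
200.43791782768363 1159 [581.4339307   96.91834445 199.88355738] [601.65586984  81.82512976 199.2586903 ] [189.02562572 188.17694735  15.43510305]
[-3.19955727e-04  2.44537378e-03  1.99833160e+02]
```

View pics/s16.png

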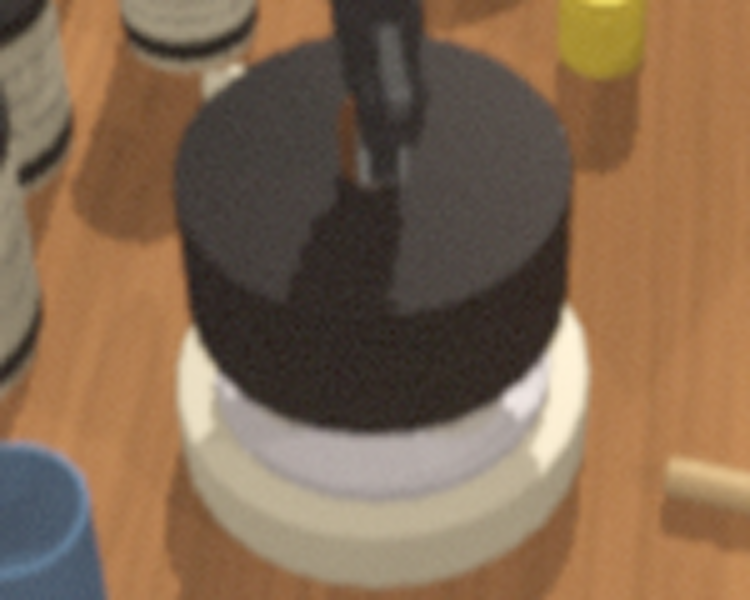

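View pics/t16.png

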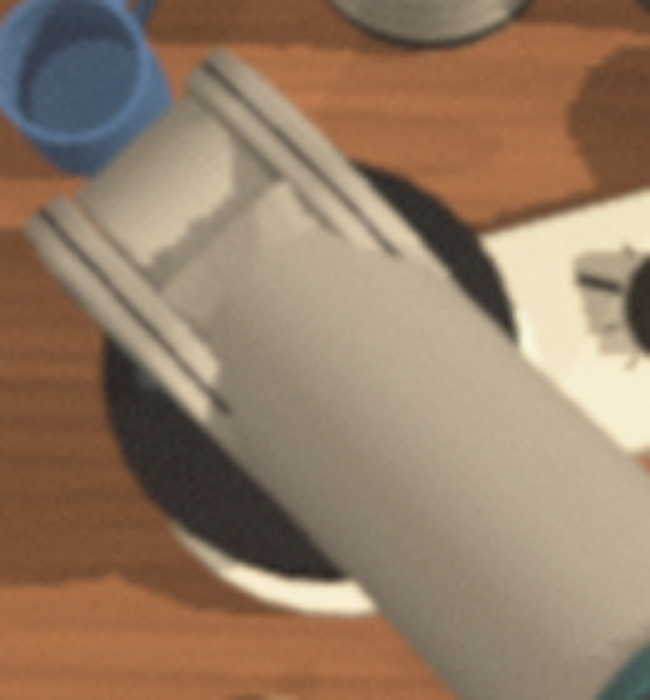

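Call:
{"fn": "play_rows", "kwargs": {
  "slide": [
    [0,0,15],
    [1,0,30],
    [1,0,42],
    [1,0,50],
    [1,0,50]
  ],
  "turn": [0,0,0,0,0],
  "fingers": [0,0,0,0,0]
}}

```text
clock: 35.1
eef_pos: [602.5, 79.5, 158.9]
tool_rot: [-3.138, 0.025, -2.848]
force: [0.8, -0.1, -2.7]
width: 30.2
```

```bash
python3 -c "
from h import *
go(602,79,142,.29+np.pi)
im,d=shot('side'); u,v=map(int,proj('side',(602,79,100))); crop(im,u-75,v-60,u+75,v+60,5,'pics/s17.png')
"
```

```text
t 35.1 tcp [602.5  79.5 158.9] rot [-3.138  0.025 -2.848] F [ 0.8 -0.1 -2.7] w 30.2 q7 1.04 slide [ 1. -0. 17.] turn 0.003
```

View pics/s17.png

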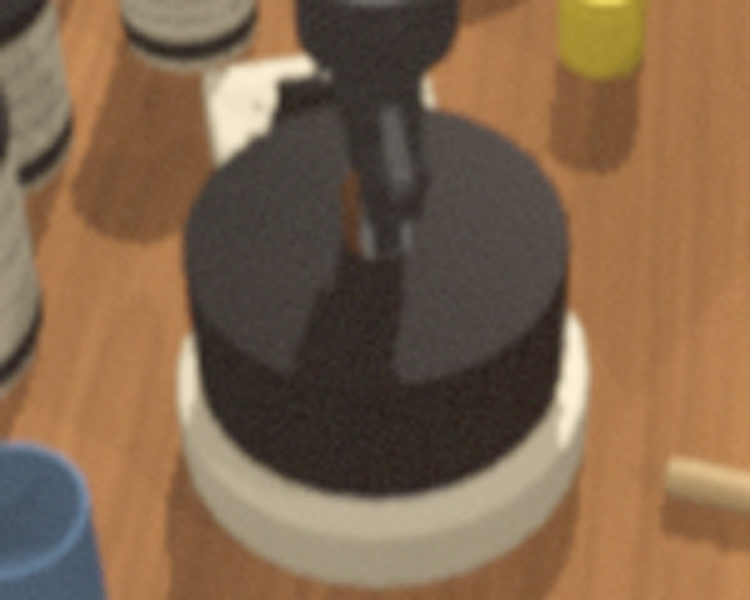

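Call:
{"fn": "play_rows", "kwargs": {
  "slide": [
    [0,0,4],
    [1,0,8],
    [1,0,11],
    [1,0,11]
  ],
  "turn": [0,0,0,0],
  "fingers": [0,0,0,0]
}}

```text
clock: 35.65
eef_pos: [601.6, 79.0, 147.8]
tool_rot: [-3.138, 0.024, -2.849]
force: [-0.4, -0.7, -3.3]
width: 30.3
```

Call:
{"fn": "play_rows", "kwargs": {
  "slide": [
    [0,0,2],
    [0,0,4],
    [0,0,5],
    [0,0,5]
  ],
  "turn": [0,0,0,0],
  "fingers": [0,0,0,0]
}}

```text
clock: 36.15
eef_pos: [601.6, 79.0, 142.7]
tool_rot: [-3.138, 0.024, -2.849]
force: [0.0, -0.6, -3.3]
width: 30.5
```

Call:
{"fn": "play_rows", "kwargs": {
  "slide": [
    [0,0,1],
    [0,0,2],
    [0,0,2]
  ],
  "turn": [0,0,0],
  "fingers": [0,0,0]
}}

```text
clock: 36.52
eef_pos: [601.8, 79.0, 142.0]
tool_rot: [-3.137, 0.025, -2.849]
force: [-2.2, -2.6, 5.5]
width: 30.3
```

Call:
{"fn": "play_rows", "kwargs": {
  "slide": [
    [0,0,0],
    [0,0,0],
    [0,0,0],
    [0,0,0]
  ],
  "turn": [0,0,0,0],
  "fingers": [0.3,0.6,0.7,0.7]
}}

```text
clock: 37.02
eef_pos: [602.0, 79.2, 142.1]
tool_rot: [-3.137, 0.025, -2.849]
force: [-0.4, 0.7, 0.0]
width: 59.8
```

Call:
{"fn": "play_rows", "kwargs": {
  "slide": [
    [0,0,-30],
    [0,0,-70],
    [0,0,-100]
  ],
  "turn": [0,0,0],
  "fingers": [0.7,0.7,0.7]
}}

```text
clock: 37.4
eef_pos: [599.8, 79.4, 243.7]
tool_rot: [-3.137, 0.027, -2.848]
force: [0.6, -0.7, -0.0]
width: 59.5
```

```bash
python3 -c "
from h import *
go(657,-98,200,.29+np.pi)
im,d=shot('side'); u,v=map(int,proj('side',(602,79,100))); crop(im,u-75,v-60,u+75,v+60,5,'pics/s18.png')
"
```

```text
t 37.4 tcp [599.8  79.4 243.7] rot [-3.137  0.027 -2.848] F [ 0.6 -0.7 -0. ] w 59.5 q7 1.12 slide [  -2. -186.   45.] turn 0.003
```

View pics/s18.png

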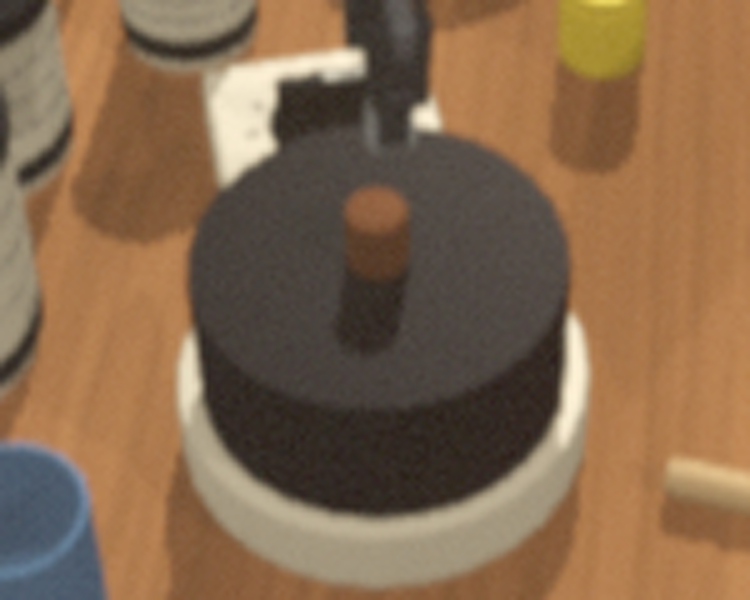

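Call:
{"fn": "play_rows", "kwargs": {
  "slide": [
    [0,-50,5],
    [-1,-100,15],
    [-2,-150,30],
    [-2,-186,45],
    [-2,-186,60]
  ],
  "turn": [0,0,0,0,0],
  "fingers": [0.5,0.5,0.5,0.5,0.5]
}}

```text
clock: 38.08
eef_pos: [659.4, -101.6, 186.9]
tool_rot: [-3.135, 0.031, -2.855]
force: [0.2, -0.0, 0.3]
width: 42.7
```

Call:
{"fn": "play_rows", "kwargs": {
  "slide": [
    [0,0,0],
    [0,0,0]
  ],
  "turn": [0,0],
  "fingers": [0.5,0.5]
}}

```text
clock: 38.33
eef_pos: [659.5, -100.3, 187.4]
tool_rot: [-3.136, 0.032, -2.854]
force: [0.1, -0.1, 0.8]
width: 42.6
```

```bash
python3 -c "
from h import *
go(657.5,-98.5,64,.295+np.pi)
im,d=shot('top'); cv2.imwrite('pics/t19.png',im); C=cloud('top',d)
q=C[150:300,200:360].reshape(-1,3); q=q[(abs(q[:,2]-133)<8)&(np.hypot(q[:,0]-602,q[:,1]-79)<104)]; print(len(q),q.mean(0),(q.min(0)+q.max(0))/2,q.max(0)-q.min(0))
q=q[np.hypot(q[:,0]-602,q[:,1]-79)<85];print(np.linalg.lstsq(np.c_[q[:,:2]-[602,79],np.ones(len(q))],q[:,2],rcond=None)[0])
im,d=shot('side'); u,v=map(int,proj('side',(657,-98,90))); crop(im,u-60,v-60,u+60,v+50,6,'pics/s19.png')
"
```

```text
t 38.33 tcp [ 659.5 -100.3  187.4] rot [-3.136  0.032 -2.854] F [ 0.1 -0.1  0.8] w 42.6 q7 1.39 slide [  5.   3. 123.] turn -0.007
4782 [601.74607704  81.18736546 133.11978715] [602.75208616  80.66992824 132.91426182] [191.83391841 189.87740603  15.79466248]
[1.76366030e-03 1.15898249e-03 1.33112800e+02]
```

View pics/s19.png

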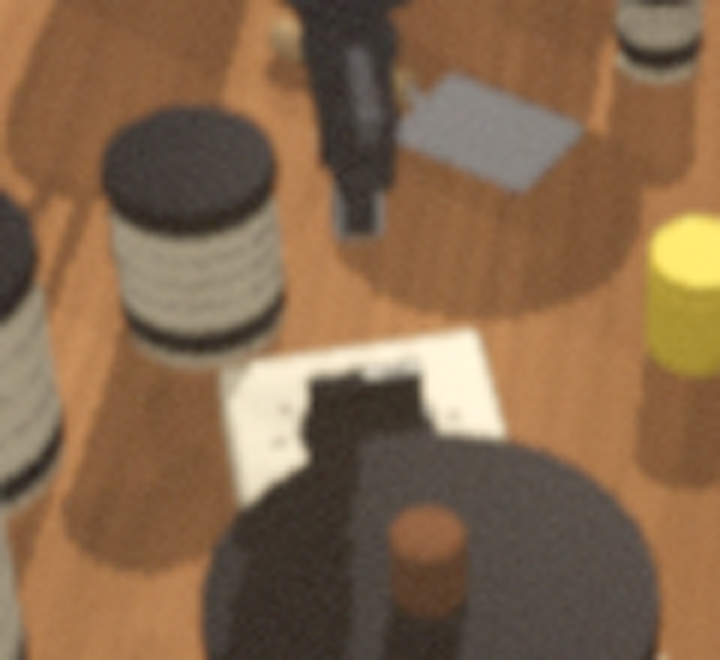

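View pics/t19.png

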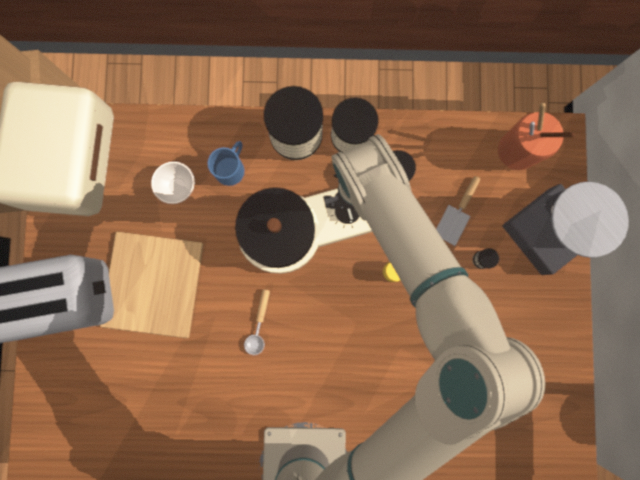

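Call:
{"fn": "play_rows", "kwargs": {
  "slide": [
    [2,1,35],
    [4,2,75],
    [5,3,105],
    [5,3,120],
    [5,3,123]
  ],
  "turn": [0,0,0,0,0],
  "fingers": [0.5,0.5,0.5,0.5,0.5]
}}

```text
clock: 39.05
eef_pos: [658.4, -97.8, 64.7]
tool_rot: [-3.135, 0.033, -2.853]
force: [0.1, -0.2, 1.5]
width: 42.8
```

Call:
{"fn": "play_rows", "kwargs": {
  "slide": [
    [0,0,0],
    [0,0,0],
    [0,0,0],
    [0,0,0],
    [0,0,0]
  ],
  "turn": [0,0,0,0,0],
  "fingers": [0.1,0,0,0,0]
}}

```text
clock: 39.67
eef_pos: [659.8, -98.8, 66.5]
tool_rot: [-3.133, 0.036, -2.854]
force: [-0.1, -2.4, 6.4]
width: 12.5
```

```bash
python3 -c "
from h import *
go(657.5,-98.5,64,.291+np.pi-2.094);s=ctrl.read_state();print(s['torque'],s['qpos'])"
```

```text
t 39.67 tcp [659.8 -98.8  66.5] rot [-3.133  0.036 -2.854] F [-0.1 -2.4  6.4] w 12.5 q7 1.28 slide [2. 1. 2.] turn 2.091
[-0.51055331 -0.05321272 -0.03108756] [ 0.54658679  0.96696441 -0.80130059  1.61362573  0.85070679  0.89982762
  1.28493291]
```

Call:
{"fn": "play_rows", "kwargs": {
  "slide": [
    [2,0,1],
    [2,0,1],
    [2,0,1],
    [2,0,1],
    [2,0,1]
  ],
  "turn": [0.1,0.25,0.4,0.55,0.7],
  "fingers": [0,0,0,0,0]
}}

```text
clock: 40.3
eef_pos: [659.7, -100.0, 66.5]
tool_rot: [3.124, 0.036, 2.724]
force: [3.2, -1.1, 0.6]
width: 12.7
```

```bash
python3 -c "
from h import *
go(657.5,-98.5,64,.291+np.pi-2.094);s=ctrl.read_state();print(s['torque'],s['qpos'])"
```

```text
t 40.3 tcp [ 659.7 -100.    66.5] rot [3.124 0.036 2.724] F [ 3.2 -1.1  0.6] w 12.7 q7 0.68 slide [3. 0. 2.] turn 1.385
[-0.73038821 -0.43766743  0.00667092] [ 0.47134628  0.91411911 -0.64140853  1.62012321  0.70940491  0.80816279
  0.68339444]
```

Call:
{"fn": "play_rows", "kwargs": {
  "slide": [
    [1,0,0],
    [1,0,0],
    [1,0,0],
    [1,0,0],
    [1,0,0]
  ],
  "turn": [0.15,0.3,0.45,0.6,0.7],
  "fingers": [0,0,0,0,0]
}}

```text
clock: 40.92
eef_pos: [658.9, -100.9, 66.6]
tool_rot: [3.105, 0.018, 2.02]
force: [1.9, -2.1, -1.7]
width: 12.7
```

```bash
python3 -c "
from h import *
go(657.5,-98.5,64,.291+np.pi-2.094);s=ctrl.read_state();print(s['torque'],s['qpos'])"
```

```text
t 40.92 tcp [ 658.9 -100.9   66.6] rot [3.105 0.018 2.02 ] F [ 1.9 -2.1 -1.7] w 12.7 q7 0.11 slide [ 3. -0.  3.] turn 0.682
[-0.98390846  0.02368412  0.00107992] [ 0.37976664  0.87161098 -0.46693053  1.62570796  0.5378049   0.73205913
  0.11312776]
```

Call:
{"fn": "play_rows", "kwargs": {
  "slide": [
    [0,0,0],
    [0,0,0],
    [0,0,0],
    [0,0,0],
    [0,0,0]
  ],
  "turn": [0.15,0.3,0.45,0.6,0.68],
  "fingers": [0,0,0,0,0]
}}

```text
clock: 41.55
eef_pos: [658.2, -100.7, 66.5]
tool_rot: [3.103, -0.008, 1.338]
force: [0.3, -0.8, 0.3]
width: 12.2
```

Call:
{"fn": "play_rows", "kwargs": {
  "slide": [
    [0,0,0],
    [0,0,0],
    [0,0,-40],
    [0,0,-90],
    [0,0,-130]
  ],
  "turn": [0,0,0,0,0],
  "fingers": [0.4,0.5,0.5,0.5,0.5]
}}

```text
clock: 42.18
eef_pos: [653.5, -100.4, 198.5]
tool_rot: [3.102, -0.009, 1.339]
force: [0.7, 0.1, -0.2]
width: 43.0
```

Call:
{"fn": "play_rows", "kwargs": {
  "slide": [
    [-50,0,-10],
    [-105,-50,-20],
    [-150,-100,-20],
    [-150,-120,-20]
  ],
  "turn": [0,0,0,0],
  "fingers": [0.5,0.5,0.5,0.5]
}}

```text
clock: 42.68
eef_pos: [498.3, -221.9, 212.4]
tool_rot: [3.103, -0.007, 1.335]
force: [0.3, 0.2, 0.1]
width: 42.8
```

```bash
python3 -c "
from h import *
go(657.5,-98.5,64,.291+np.pi-2.094)
im,d=shot('top'); crop(im,300,170,400,245,8,'pics/t20.png'); cv2.imwrite('pics/t20f.png',im)
"
```

```text
t 42.67 tcp [ 498.3 -221.9  212.4] rot [ 3.103 -0.007  1.335] F [0.3 0.2 0.1] w 42.8 q7 -0.11 slide [156. 120. 154.] turn -0.003
```

View pics/t20.png

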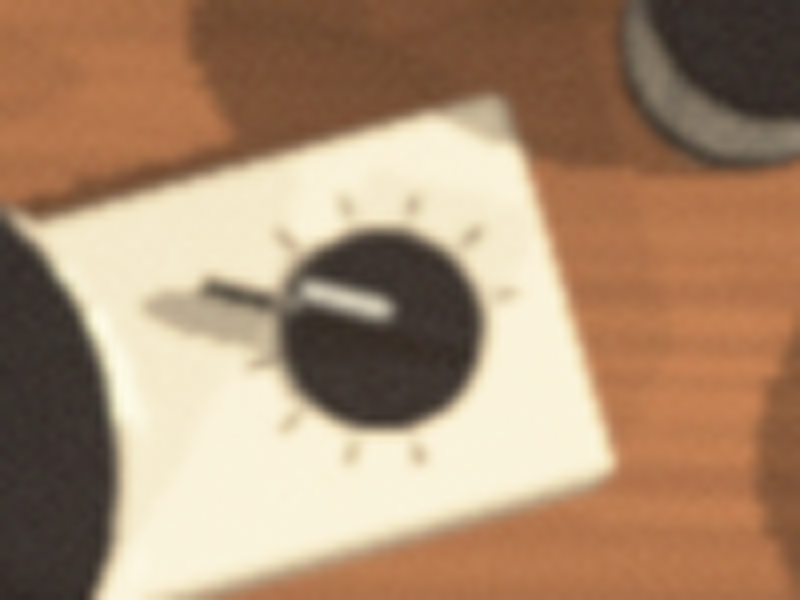

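```bash
python3 -c "
from h import *
f=lambda x,y,z: atz('top',300+(x+.5)/8-.5,170+(y+.5)/8-.5,z)[:2]
A=lambda a,b,z:(lambda v:np.arctan2(v[1],v[0]))(f(*b,z)-f(*a,z))
p=A((388,309),(306,288),85);o=A((385,310),(410,395),85);m=A((278,303),(207,284),45)
print('dial from off',(o-p)%(2*np.pi),'vs mark',p-m)
im,d=shot('top');C=cloud('top',d)
q=C[150:300,200:360].reshape(-1,3); q=q[(abs(q[:,2]-133)<6)&(np.hypot(q[:,0]-602,q[:,1]-79)<104)]; print(q.mean(0),(q.min(0)+q.max(0))/2)
im,d=shot('side');cv2.imwrite('pics/s21.png',im)
"
```

```text
dial from off 2.1017906625307488 vs mark 0.01083010084680991
[601.74939451  81.20625852 133.04772459] [603.2238087   80.79594926 133.01372446]
```

View pics/s21.png

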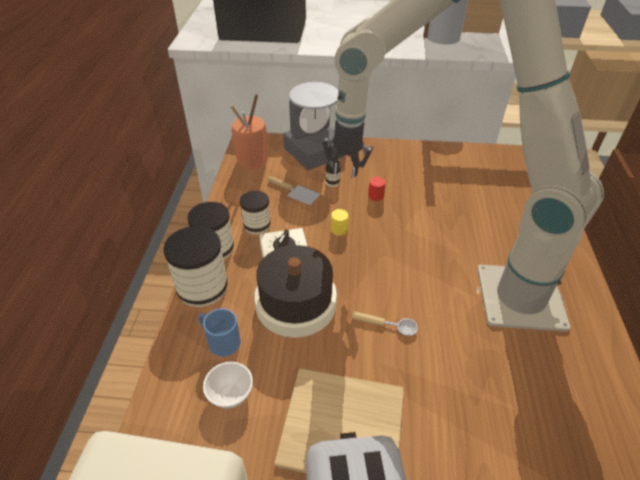

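The cover is seated at (297,285) and level. The dial points at the mark, no white jars are left on the table, the bystanders haven't moved and the gripper is clear.

```bash
python3 -c "
from cell import ctrl
print(ctrl.finish_job())"
```

```text
the job is handed in; nothing more can be done
None
```

I did every step in the order given and handed the job in at about 43 s. No verdict came back.

**What I did**
- I turned the dial back to its stop. The torque rose there, and the picture showed the pointer at the off tick.
- I set the cover flat on the board and stood the three white jars upright in the tray. There was no fourth white jar, and the yellow and red look-alikes were left alone.
- I put the cover back over the tray and then turned the dial to the long thick mark.

**Last checks**
- **Dial:** the picture gives 2.10 rad from off, within 0.011 rad of the mark.
- **Cover:** its top is at 133 mm, the same as at the start, with a tilt of about 0.002 rad. Its centre is about 1–2 mm from the tray's.
- **Jars:** measured before covering, they stood 43–55 mm from the tray's centre; the limit is 66 mm.
- **Bystanders:** they look unmoved in the final side picture, and the gripper was clear of everything.

**What disagreed:** the jars' camera positions in the tray were 4–6 mm off the tool's release points. The tool also drifted to about 0.04 rad of tilt by the end. Neither upset a placement.

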